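# Load the notions caddy under its sprung keeper arm

## Robot

A 6-joint arm with a two-finger parallel gripper is mounted at the origin on the work surface. World frame = base frame: x ahead of the robot, y to its left, z up, the work surface at z = 0. Lengths are in m, angles in rad, forces in N, time in s.
With the tool pointing down it reaches from about 0.325 to 0.775 m from the base axis. Payload 5.5 kg.
Tool frame: the origin (TCP) lies on the centre line of the jaws, within the pads' length; the fingertips stand env.tip_extent ahead of it and the grasp point (between the pads) lies 8 mm behind it (env.tip_extent is the distance from the TCP to the fingertips, in m); z points along the fingers, y is the line along which they close (so a half turn about z gives the same grasp; the last joint's range is limited). The gripper opens to 88 mm and grips with 3 to 60 N. Pads are 20 mm wide; open, the fingers measure 115 mm over their backs; the gripper's body (75 mm by 178 mm) begins 61 mm behind the grasp point.
Start: joints at [-0.057, 0.091, 1.231, -0, 1.82, -0.057], TCP at [0.6, -0, 0.234] pointing down, gripper open.
Joint ranges: [-2.87, 2.87], [-0.86, 2.18], [0.17, 2.46], [-1.51, 4.65], [0.06, 2.69], [-2.65, 2.65]. Speed limits (rad/s): [2.57, 2.57, 3.01, 3.14, 3.14, 3.14].

## Interface

Orientations are given as a 3x3 rotation matrix whose columns are the frame's x, y, z axes.
In Python, from workcell import env gives the robot as it stands. The module is installed in compiled form; this text tells all that it offers.
- The arm moves only by the tool send_rows, never from a script. Its argument "series" is text: rows parted by semicolons, each of 4 numbers parted by spaces: the shift along the tool's x, y, z as a fraction of full scale, then the turn about the tool's z as a fraction of full scale. In form: dx dy dz roll; .... A call has exactly 8 rows; each row is the pose to reach, as a shift and turn from the pose commanded when the call began, along the tool's axes at that moment, turning the shorter way round; what a row does not reach only later rows make up. Full scale, the value 1, is 0.25 m for a shift and pi rad for a turn. A row lasts 1/10 s, in which the tool goes at most 50 mm and 8.59 degrees, less where a joint would pass 70% of its speed; a pose out of reach is approached as far as the arm can. A call with a number of a shift or a turn outside -1 to 1 is refused whole. A call with a gripper value outside its range is refused whole. "hand" is the finger opening in mm, from 0 to 87.8, set as the call begins (left out, the last holds). The fingers move at their own pace and stop on an object; "force" is the grip in N (left out, the last holds). Time passes only in rows, so rows that repeat a pose let the fingers close, or fill a call up. It gives the time, the measured TCP pose, the force, the opening and the grip force at its end, in the units of the state.
- env.get_state(): the state, without advancing time (a new reading comes with each control period).
- env.camera(name): name is "scene" or "side" or "wrist"; returns (picture, depth): 420x560x3 uint8, red, green, blue; 420x560 float32, m along the optical axis (not along the pixel's ray), 0 where there is no reading.
- env.camera_model(name): a dict with "mtx" (3x3 intrinsics, pixels), "rvec" (rotation vector, rad) and "tvec" (3), from world to camera coordinates, as OpenCV has them; the wrist camera has in their place "mount" (4x4, takes a point from camera to tool coordinates, whose origin is the TCP and whose axes are the flange's). Camera axes: x right, y down, z forward; pixel columns grow to the right and rows downward; lengths in m; the calibration is good to about 2 mm. A picture is of the moment at which its call begins: read the wrist's pose just before it. camera_model takes no time and is no camera call.
- env.hand_in(): hands the job in; it is judged then, once.
The state is a dict: "time": time; "joint_positions": joint angles; "joint_vel": joint speeds; "tau": joint torques, N m; "eef_pos": TCP position; "ee_rot": TCP orientation; "force": force on the tool from outside, world axes, zero at the start; "torque": the same for the moment, N m; "grip_width": opening from 0.0 (shut) to 1.0 (fully open); "finger_force": force on a finger pad.
Only numpy, scipy, OpenCV 4.12 (cv2) and the standard library are available. Lean on these libraries where they do the work, as an engineer would, in place of code of your own. Each camera call takes 0.05 s, during which the arm holds its last target. There are 200 camera calls.

## Task

First put the locking pin from its stand down through the eye of the caddy's sprung keeper arm, use the pin to swing the arm all the way back, and push it down into the hole in the wooden pedestal so that it holds the arm open. With the arm pinned, load every tin on the table upright on the floor of the caddy's tray; then lift the pin just clear of the pedestal hole, ease the arm back to rest over the tins with it (do not let it snap back), and return the pin to its stand. Leave the mug, the jar and the clear ruler alone.

Things in the scene. Friction and masses are not known exactly. Their poses are not given: they have to be found in the camera images.
- keeper (a joint): angle of the keeper arm about its upright pivot, rad: 0 = at rest with its flat aluminium bar lying over the tray's middle line; grows counter-clockwise seen from above as the arm is swung open (bar away from the robot) up to a hard stop at 1.31, where the eye lies exactly over the pedestal hole. A spring always pulls it towards 0 (0.14 N m at 0, 0.30 N m at 1.31, plus damping 0.07 N m s/rad); let go, it snaps back.
- keeper_eye (a point): the eye of the keeper arm: an upright through hole, 16 mm wide, in a 44 x 40 mm aluminium block 20 mm thick that turns with the arm, 70 mm from the pivot axis. The point is the centre of the hole's upper mouth, 88 mm above the table; the block's underside is 2 mm above the pedestal top. The bar on the other side of the pivot is 300 mm long from the pivot, 26 mm wide, its underside 68 mm and its top 78 mm above the table.
- caddy_pivot (a point): the keeper arm's pivot axis (upright, z), at the height of the pedestal top, 66 mm above the table; fixed to the caddy. From tray_mid it lies 185 mm along the caddy's y. x, y, z are the caddy's axes.
- caddy_hole (a point): mouth centre of the hole in the flat top of the wooden pedestal (130 x 120 mm, top 66 mm above the table) that takes the pin: 15 mm wide, 30 mm deep, 2 mm chamfer. The pedestal top is flat under the eye's whole path, so the pin's foot can slide on it. x, y, z are the caddy's axes.
- tray_mid (a point): centre of the upper face of the plywood tray's floor, 5 mm above the table. The tray is fixed; inside it measures 96 mm along x by 280 mm along y (long), with walls 5 mm thick whose top is 14 mm above the table. x, y, z are the caddy's axes (z up, x roughly away from the robot). A row of four tins fits with their 60 mm lengths along y at y = -105, -35, 35, 105 mm; a standing tin's top is then 60 mm above the table.
- pin_grip (a point): locking pin, standing upright in its stand at first: a steel shaft 12 mm thick and 57 mm long with a chamfered foot, and above it a round black handle 24 mm thick and 55 mm long; 112 mm long in all, 0.1 kg. The point is the middle of the handle, 84.5 mm above the foot's end (27.5 mm from either end of the handle); z along the pin, up.
- pin_foot (a point): lower end of the pin's shaft, on its axis. Fully home in the pedestal or in the stand it lies 30 mm below the hole's mouth.
- stand_hole (a point): mouth centre of the hole in the pin's stand, a fixed wooden block 60 x 60 x 40 mm high: 14.5 mm wide, 30 mm deep; the mouth is 40 mm above the table.
- tin0_mid (a point): plain bare-metal lidded tin, a rectangular block 60 x 40 x 55 mm high, standing upright, about 0.15 to 0.3 kg; all tins are alike and any number may be absent (2 to 4 are present). The point is its centre, 27.5 mm above its underside; x along the 60 mm length, y across the 40 mm width, z up.
- tin1_mid (a point): plain bare-metal lidded tin, a rectangular block 60 x 40 x 55 mm high, standing upright, about 0.15 to 0.3 kg; all tins are alike and any number may be absent (2 to 4 are present). The point is its centre, 27.5 mm above its underside; x along the 60 mm length, y across the 40 mm width, z up.
- tin2_mid (a point): plain bare-metal lidded tin, a rectangular block 60 x 40 x 55 mm high, standing upright, about 0.15 to 0.3 kg; all tins are alike and any number may be absent (2 to 4 are present). The point is its centre, 27.5 mm above its underside; x along the 60 mm length, y across the 40 mm width, z up.
- tin3_mid (a point): plain bare-metal lidded tin, a rectangular block 60 x 40 x 55 mm high, standing upright, about 0.15 to 0.3 kg; all tins are alike and any number may be absent (2 to 4 are present). The point is its centre, 27.5 mm above its underside; x along the 60 mm length, y across the 40 mm width, z up.
- mug: bystander: white mug, 80 mm wide, 90 mm high; origin under its centre. Leave alone.
- buttonjar: bystander: closed jar, 70 mm wide, 100 mm high; origin under its centre. Leave alone.
- ruler: bystander: clear acrylic quilting ruler 450 x 160 x 4 mm lying flat; origin under its centre, x along its length. Leave alone.

How it is judged:
By the outcome, as a careful person would: the job done as asked, in the order asked, and still so for the second after the job is handed in, with the robot touching nothing.
Of tin0, tin1, tin2, tin3 only 2 to 4 are there at a start; the rules pass over those that are not, and their reading is None.
At some moment in a run one of tin0, tin1, tin2, tin3 may be knocked a few centimetres aside while the robot is not near it.
It also fails if it takes over 210 s, if anything falls off the work surface, if the arm or the gripper's body presses on something with over 40 N, if the wrist force passes 120 N, or if a joint passes its speed limit or range.

## Working session

There is one attempt and no reset: what is moved stays moved. The work goes in short steps, Python scripts to look and compute and a tool call to move; the robot and the scene stay as the last step left them, time stands still between calls to the robot, and variables do not carry over. Pictures are saved under pics/ and viewed, at most 14 in all, crops included, and the job is handed in when it is done.

Besides the shell and the picture viewer there is one more tool, called after "Emit:" by a JSON object that holds its "op" and its "data". send_rows: Moves the arm, as the interface text tells. Its arguments: {"type":"object","properties":{"series":{"type":"string"},"hand":{"type":"number"},"force":{"type":"number"}},"required":["series"]}

```bash
mkdir -p pics
cat > h.py <<'E'
import numpy as np, cv2
from workcell import env
def T(name):
    m=env.camera_model(name); K=np.array(m["mtx"],float)
    if "mount" in m:
        s=env.get_state(); W=np.eye(4); W[:3,:3]=s["ee_rot"]; W[:3,3]=s["eef_pos"]
        C=W@np.array(m["mount"])
    else:
        R=cv2.Rodrigues(np.array(m["rvec"],float))[0]; C=np.eye(4); C[:3,:3]=R.T; C[:3,3]=-R.T@np.array(m["tvec"],float).ravel()
    return K,C
def snap(name,f=None):
    K,C=T(name); p,d=env.camera(name)
    if f: cv2.imwrite(f"pics/{f}.png",p[:,:,::-1]); np.savez(f"pics/{f}.npz",p=p,d=d,K=K,C=C)
    return p,d,K,C
def load(f):
    z=np.load(f"pics/{f}.npz"); return z["p"],z["d"],z["K"],z["C"]
def ray(K,C,u,v,z):
    r=C[:3,:3]@np.linalg.solve(K,[u,v,1.]); o=C[:3,3]; return o+r*(z-o[2])/r[2]
def proj(K,C,X):
    c=np.linalg.inv(C)@np.append(X,1); q=K@c[:3]; return q[:2]/q[2]
def cloud(d,K,C):
    v,u=np.mgrid[:d.shape[0],:d.shape[1]]; P=np.stack([(u-K[0,2])/K[0,0]*d,(v-K[1,2])/K[1,1]*d,d],-1)
    W=P@C[:3,:3].T+C[:3,3]; W[d==0]=np.nan; return W
def tri(a,b):
    # a,b=(K,C,u,v)
    A=[];B=[]
    for K,C,u,v in (a,b):
        r=C[:3,:3]@np.linalg.solve(K,[u,v,1.]); r/=np.linalg.norm(r); M=np.eye(3)-np.outer(r,r); A.append(M);B.append(M@C[:3,3])
    return np.linalg.solve(sum(A),sum(B))
E
python3 - <<'E'
from h import *
np.set_printoptions(precision=4,suppress=True)
for n in("scene","side","wrist"):
    p,d,K,C=snap(n,n+"0"); print(n,K.tolist(),C.round(3).tolist(),(d>0).mean())
    print(env.camera_model(n).get("mount"))
s=env.get_state();print(s["eef_pos"],s["ee_rot"],s["force"],env.tip_extent,s["time"])
E
```

```text
scene [[467.5219281125519, 0.0, 274.69549105592284], [0.0, 467.5219281125519, 213.27202669300556], [0.0, 0.0, 1.0]] [[0.872, 0.303, -0.384, 1.027], [0.489, -0.561, 0.668, -0.88], [-0.014, -0.77, -0.638, 0.878], [0.0, 0.0, 0.0, 1.0]] 0.9958801020408163
None
side [[419.48381713896555, 0.0, 279.46275646696506], [0.0, 419.48381713896555, 210.0125228789609], [0.0, 0.0, 1.0]] [[0.931, -0.183, 0.317, 0.131], [-0.365, -0.504, 0.782, -0.99], [0.017, -0.844, -0.536, 0.742], [0.0, 0.0, 0.0, 1.0]] 0.9958205782312926
None
wrist [[324.006506102838, 0.0, 279.8625689681817], [0.0, 324.006506102838, 213.2438954830539], [0.0, 0.0, 1.0]] [[1.0, 0.001, -0.003, 0.599], [-0.0, -0.954, -0.3, 0.083], [-0.003, 0.3, -0.954, 0.383], [0.0, 0.0, 0.0, 1.0]] 0.9959013605442177
[[-0.     -0.9539 -0.3     0.0834]
 [ 1.      0.0003 -0.0011 -0.0009]
 [ 0.0012 -0.3     0.9539 -0.1501]
 [ 0.      0.      0.      1.    ]]
[0.5998 0.     0.2328] [[-0.      1.     -0.0015]
 [ 1.      0.      0.0001]
 [ 0.0001 -0.0015 -1.    ]] [-0.2586  0.8882  0.2194] 0.011 0.15
```

View pics/scene0.png

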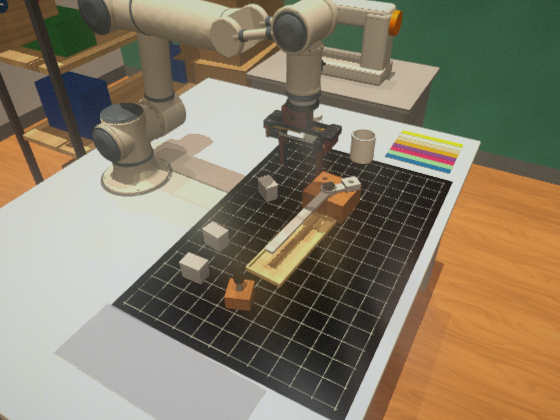

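View pics/side0.png

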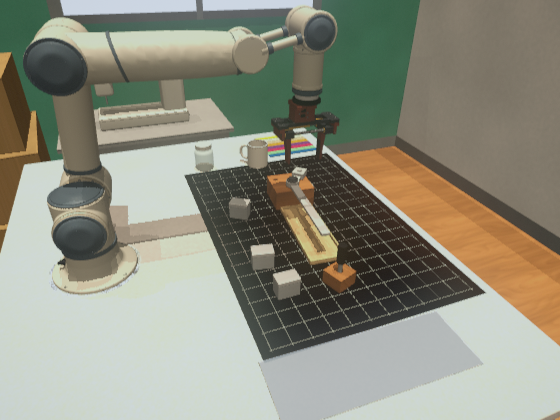

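View pics/wrist0.png

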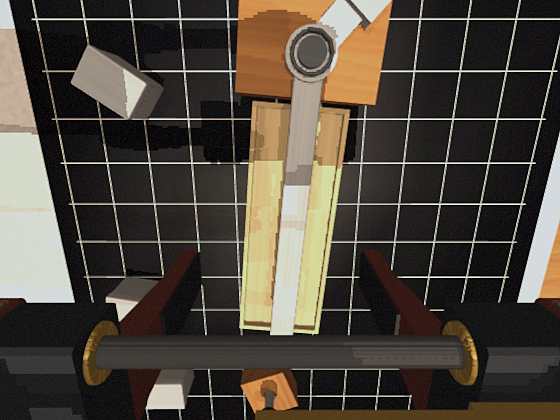

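The pictures show three tins (scene view at (268,188), (215,236) and (194,267)) and the stand with the pin at (240,290). The pedestal and eye are at about (340,188). The tray runs along -y from the pedestal. Next I'll measure from the depth of both fixed views.

Run:
```python
from h import *
np.set_printoptions(precision=4,suppress=True)
Ws={}
for n in("scene0","side0","wrist0"):
    p,d,K,C=load(n); W=cloud(d,K,C); Ws[n]=W
    def rects(lo,hi,amin=40):
        m=((W[...,2]>lo)&(W[...,2]<hi)&(W[...,0]>.3)&(W[...,0]<.85)&(abs(W[...,1])<.5)).astype(np.uint8)
        c,l,s,_=cv2.connectedComponentsWithStats(m)
        for i in range(1,c):
            if s[i,4]>amin:
                P=W[l==i]; r=cv2.minAreaRect((P[:,:2]*1000).astype(np.float32))
                print(n,(lo,hi),s[i,4],np.median(P[:,2]).round(4),"c",np.round(r[0],1),"sz",np.round(r[1],1),"a",round(r[2],1))
    rects(.050,.060); rects(.036,.044); rects(.062,.0665); rects(.073,.083); rects(.084,.092);rects(.09,.14)
    rects(.0115,.018)
```

```text
scene0 (0.05, 0.06) 57 0.055 c [617.  415.9] sz [73.  27.1] a 16.1
scene0 (0.05, 0.06) 164 0.053 c [434.1 104.9] sz [41.9 61.6] a 54.8
scene0 (0.05, 0.06) 97 0.0543 c [682.9 134. ] sz [132.2  53.7] a 59.0
scene0 (0.05, 0.06) 242 0.0534 c [ 422.  -151.9] sz [42.9 61.3] a 78.6
scene0 (0.05, 0.06) 310 0.0535 c [ 442.2 -273.8] sz [42.1 64.2] a 89.8
scene0 (0.036, 0.044) 43 0.0403 c [612.  412.4] sz [73.3 24.3] a 3.0
scene0 (0.036, 0.044) 41 0.0397 c [437.3  87.2] sz [64.9 33. ] a 2.8
scene0 (0.036, 0.044) 62 0.041 c [689.3 141.7] sz [125.2  32.3] a 70.5
scene0 (0.036, 0.044) 63 0.0395 c [ 451.3 -287. ] sz [66.7 29.8] a 34.2
scene0 (0.036, 0.044) 422 0.0386 c [ 583.5 -286. ] sz [60.7 64.1] a 20.8
scene0 (0.062, 0.0665) 316 0.0641 c [595.9 153.4] sz [122.7  71.2] a 84.9
scene0 (0.062, 0.0665) 229 0.0643 c [663.4 131.8] sz [97.3 54.9] a 84.1
scene0 (0.073, 0.083) 61 0.0791 c [600.8 468.1] sz [69.7 35.6] a 19.6
scene0 (0.073, 0.083) 66 0.0785 c [615.1 418.8] sz [78.9 37.6] a 13.2
scene0 (0.073, 0.083) 861 0.0766 c [619.4  10.6] sz [370.5  73.9] a 75.7
scene0 (0.084, 0.092) 87 0.0867 c [608.9
[... 3218 characters left out ...]
0.083) 42 0.0823 c [610.9 144.4] sz [16.5  4.3] a 46.1
wrist0 (0.073, 0.083) 6916 0.0771 c [616.3 -10. ] sz [292.3  43.3] a 86.8
wrist0 (0.084, 0.092) 519 0.0869 c [669.3 159.8] sz [16.7 33.2] a 89.4
wrist0 (0.084, 0.092) 682 0.0899 c [623.5 129.6] sz [37.2 37.3] a 66.6
wrist0 (0.09, 0.14) 316 0.0912 c [628.7 128.4] sz [36.1 26.4] a 74.9
wrist0 (0.09, 0.14) 765 0.093 c [624.  129.8] sz [23.6 23.7] a 5.2
wrist0 (0.0115, 0.018) 105 0.0147 c [459.2 100.7] sz [21.3 46.3] a 0.7
wrist0 (0.0115, 0.018) 1237 0.0133 c [575.5 -52. ] sz [290.2  40.8] a 85.1
wrist0 (0.0115, 0.018) 1186 0.0131 c [644.4 -58.2] sz [290.9  33.3] a 85.0
wrist0 (0.0115, 0.018) 93 0.0145 c [ 416.1 -126.5] sz [ 2.7 40.2] a 81.0
```

Emit:
{"op": "send_rows", "data": {"series": "0.2 0.04 -0.03 0;0.4 0.08 -0.06 0;0.52 0.12 -0.08 0;0.52 0.12 -0.08 0;0.52 0.12 -0.08 0;0.52 0.12 -0.08 0;0.52 0.12 -0.08 0;0.52 0.12 -0.08 0"}}

```text
time: 0.95
eef_pos: [0.6299, 0.1288, 0.2537]
ee_rot: [[0.002, 1.0, 0.0], [1.0, -0.002, -0.0], [-0.0, 0.0, -1.0]]
force: [-0.1, -0.7, -0.6]
grip_width: 1.001
finger_force: 0.0
```

Run:
```python
from h import *
s=env.get_state();print(s["eef_pos"],s["time"])
p,d,K,C=snap("wrist","eye1")
cv2.imwrite("pics/eye1b.png",cv2.resize(p[:,:,::-1],None,fx=1.4,fy=1.4,interpolation=cv2.INTER_CUBIC))
```

```text
[0.62992544 0.1287908  0.25369651] 0.95
```

View pics/eye1b.png

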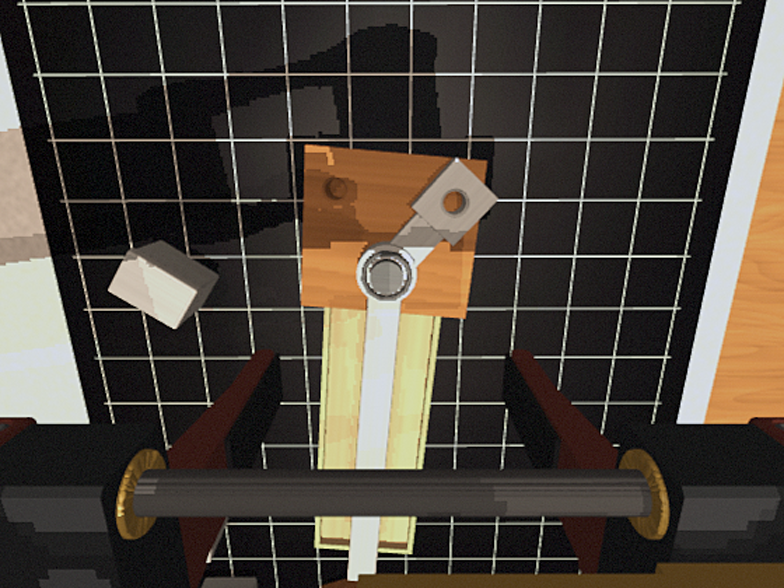

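Emit:
{"op": "send_rows", "data": {"series": "-0.2 0 0 0;-0.4 0 0 0;-0.6 -0.05 0 0;-0.8 -0.1 0 0;-1 -0.15 0 0;-1 -0.18 0 0;-1 -0.18 0 0;-1 -0.18 0 0"}}

```text
time: 1.8
eef_pos: [0.5851, -0.1194, 0.2539]
ee_rot: [[-0.0, 1.0, 0.001], [1.0, 0.0, 0.0], [0.0, 0.001, -1.0]]
force: [0.3, -0.2, -0.3]
grip_width: 0.998
finger_force: 0.0
```

Emit:
{"op": "send_rows", "data": {"series": "-0.2 0 0 0;-0.4 0 0 0;-0.6 0 0 0;-0.8 0 0 0;-0.84 0 0 0;-0.84 0 0 0;-0.84 0 0 0;-0.84 0 0 0"}}

```text
time: 2.6
eef_pos: [0.5859, -0.3276, 0.2542]
ee_rot: [[-0.003, 1.0, 0.001], [1.0, 0.003, 0.0], [0.0, 0.001, -1.0]]
force: [-0.2, 1.0, 0.8]
grip_width: 1.002
finger_force: 0.0
```

Run:
```python
from h import *
s=env.get_state();print(s["eef_pos"],s["time"])
p,d,K,C=snap("wrist","pin1")
cv2.imwrite("pics/pin1b.png",cv2.resize(p[:,:,::-1],None,fx=1.4,fy=1.4,interpolation=cv2.INTER_CUBIC))
```

```text
[ 0.58591482 -0.32761098  0.25421195] 2.6
```

View pics/pin1b.png

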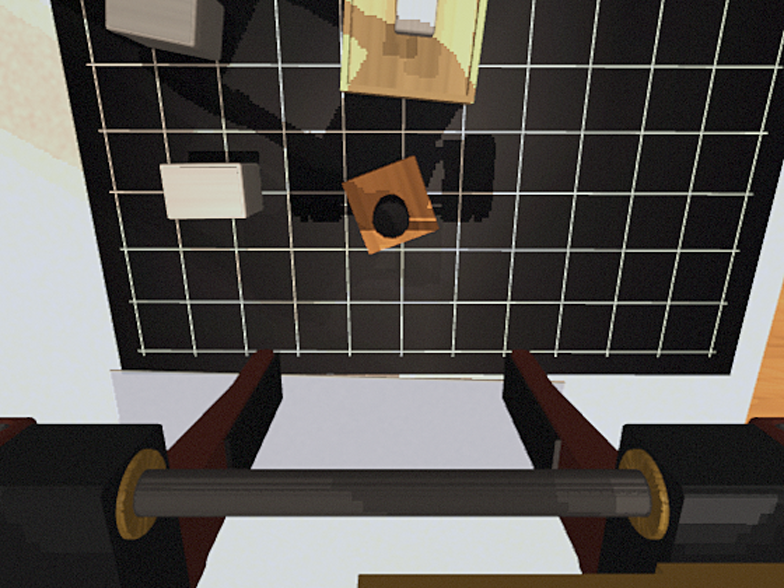

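The eye's mouth is at (325,144) in the original wrist pixels, the pedestal hole at (240,134) and the pivot at (276,197). In the other view the pin's handle is at (279,154) and the stand around it. I'll refine these with masks.

```bash
cat >> h.py <<'E'
RD=np.array([[0,1,0],[1,0,0],[0,0,-1.]])
def ideal(C,pos,R=RD):
    m=np.array(env.camera_model("wrist")["mount"]); W=np.eye(4); W[:3,:3]=R; W[:3,3]=pos; return W@m
E
python3 - <<'E'
from h import *
np.set_printoptions(precision=4,suppress=True)
p,d,K,C=load("eye1"); C0=C.copy(); C=ideal(C,[.6299,.1288,.2537]); W=cloud(d,K,C)
print("pedestal z",np.nanmedian(W[170:180,240:260,2]), "rot diff", (C0-C)[:3,:3].round(4).tolist())
def blob(m,seed,z,holes=False):
    c,l,s,cen=cv2.connectedComponentsWithStats(m.astype(np.uint8))
    best=min((i for i in range(1,c) if s[i,4]>15),key=lambda i:np.hypot(*(cen[i]-seed)))
    ct=max(cv2.findContours((l==best).astype(np.uint8),cv2.RETR_EXTERNAL,cv2.CHAIN_APPROX_NONE)[0],key=len)
    e=cv2.fitEllipse(ct); X=ray(K,C,*e[0],z); print("n",s[best,4],"c",cen[best],"ell",np.round(e[0],2),np.round(e[1],1),"->",X); return X
z=W[...,2]
box=np.zeros(z.shape,bool); box[128:162,308:342]=1
print("block top z",np.nanmedian(z[(z>.082)&box]))
eye=blob((z<.0845)&box,(325,143),.088)
box[:]=0; box[122:148,228:254]=1
blob((z<.0645)&box,(240,134),.066)
g=p.astype(float).sum(2); print(g[124:146,232:250].astype(int))
box[:]=0; box[175:220,252:300]=1
blob((z>.088)&box,(276,197),.0915)
p,d,K,C=load("pin1"); C=ideal(C,[.5859,-.3276,.2542]); W=cloud(d,K,C); z=W[...,2]
print("pin top z",np.nanmedian(z[150:158,275:283]))
blob((z>.11),(279,153),.122)
m=(z>.036)&(z<.044); r=cv2.minAreaRect((W[m][:,:2]*1000).astype(np.float32)); print("stand",r)
E
```

```text
pedestal z 0.065269328567927 rot diff [[-0.0, -0.0016, -0.0005], [-0.0016, 0.0, -0.0001], [0.0, 0.0001, 0.0]]
block top z 0.08705362604848413
n 214 c [323.8598 144.5467] ell [323.88 144.56] [15.4 16.1] -> [0.6708 0.1818 0.088 ]
n 258 c [238.3682 135.2248] ell [238.18 135.15] [17.7 20.9] -> [0.5863 0.1891 0.066 ]
[[253 242 241 290 299 303 302 306 312 308 309 296 308 305 306 305 306 296]
 [243 246 240 239 230 229 224 289 316 314 312 317 315 312 319 309 315 301]
 [229 236 230 237 210 189 193 239 276 288 298 304 308 299 302 299 303 312]
 [222 212 191 161 156 162 151 160 145 117 162 204 214 233 213 221 212 288]
 [201 166 179 174 155 154 181 189 180 182 170 167 185 201 211 220 211 244]
 [181 169 175 134 133 175 197 190 195 185 174 175 154 176 209 210 214 209]
 [175 167 139 127 162 197 205 188 198 185 183 184 188 170 199 219 219 217]
 [171 140 126 136 181 201 201 193 194 194 188 201 206 192 196 225 224 227]
 [161 120 136 146 175 192 195 184 183 188 184 216 226 222 190 205 217 227]
 [148 123 124 155 192 181 189 180 190 182 194 199 236 223 201 194 218 227]
 [145 125 117 126 178 180 187 184 22
[... 480 characters left out ...]
236 237]
 [222 224 206 188 167 146 158 134 127 129 145 157 191 211 236 244 241 234]
 [241 234 225 225 200 192 171 165 163 167 189 230 229 222 231 243 239 225]
 [250 251 228 233 242 238 227 231 223 236 238 228 239 248 242 230 240 237]
 [245 257 246 259 229 240 243 241 236 240 243 247 241 245 248 244 239 243]
 [253 248 253 235 244 244 244 230 238 248 247 240 242 248 250 250 249 244]]
n 340 c [275.8618 196.6765] ell [275.4  197.12] [34.3 35.4] -> [0.6242 0.1308 0.0915]
pin top z 0.12124468607090985
n 587 c [278.4208 156.3032] ell [278.45 156.29] [25.9 27.1] -> [ 0.5835 -0.2814  0.122 ]
stand ((499.09503173828125, -240.48085021972656), (112.1868667602539, 267.02081298828125), 54.676551818847656)
```

Run:
```python
from h import *
np.set_printoptions(precision=4,suppress=True)
for n,pos in(("pin1",[.5859,-.3276,.2542]),("scene0",0),("side0",0)):
    p,d,K,C=load(n)
    if pos: C=ideal(C,pos)
    W=cloud(d,K,C)
    near=(abs(W[...,0]-.585)<.03)&(abs(W[...,1]+.287)<.03)
    top=np.nanmax(np.where(near,W[...,2],np.nan))
    for dz in(.002,.004,.007):
        m=near&(W[...,2]>top-dz); P=W[m]
        r=cv2.minEnclosingCircle((P[:,:2]*1000).astype(np.float32)); print(n,top,dz,m.sum(),P.mean(0),r)
```

```text
pin1 0.35238825604577206 0.002 317 [ 0.5963 -0.3074  0.3508] ((597.2902221679688, -307.5883483886719), 17.694652557373047)
pin1 0.35238825604577206 0.004 1477 [ 0.5972 -0.3078  0.3497] ((597.208251953125, -308.2019348144531), 17.788427352905273)
pin1 0.35238825604577206 0.007 1613 [ 0.5972 -0.3078  0.3496] ((597.1773681640625, -308.202392578125), 17.819307327270508)
scene0 0.12406574533500903 0.002 6 [ 0.5846 -0.2857  0.123 ] ((584.9814453125, -284.1719055175781), 8.460530281066895)
scene0 0.12406574533500903 0.004 42 [ 0.5841 -0.2866  0.1213] ((583.8407592773438, -287.2756652832031), 11.92943286895752)
scene0 0.12406574533500903 0.007 68 [ 0.584  -0.2865  0.1204] ((583.06396484375, -286.01055908203125), 13.134403228759766)
side0 0.12265588304737285 0.002 19 [ 0.5828 -0.2876  0.1213] ((583.6849975585938, -287.4427795410156), 10.906098365783691)
side0 0.12265588304737285 0.004 44 [ 0.5846 -0.2864  0.1205] ((584.9886474609375, -286.1917724609375), 12.581241607666016)
side0 0.12265588304737285 0.007 54 [ 0.5842 -0.2871  0.1199] ((584.9886474609375, -286.1917724609375), 12.581241607666016)
```

Emit:
{"op": "send_rows", "data": {"series": "0.08 -0.09 0 0.045;0.167 -0.18 0 0.09;0.167 -0.18 0 0.135;0.167 -0.18 0 0.18;0.167 -0.18 0 0.225;0.167 -0.18 0 0.27;0.167 -0.18 0 0.315;0.167 -0.18 0 0.35"}}

```text
time: 3.45
eef_pos: [0.5403, -0.2867, 0.2543]
ee_rot: [[0.893, 0.451, 0.001], [0.451, -0.893, -0.0], [0.001, 0.001, -1.0]]
force: [0.5, -0.2, -0.7]
grip_width: 0.998
finger_force: 0.0
```

Emit:
{"op": "send_rows", "data": {"series": "0 0 0 0.045;0 0 0 0.09;0 0 0 0.13;0 0 0 0.15;0 0 0 0.15;0 0 0 0.15;0 0 0 0.15;0 0 0 0.15"}}

```text
time: 4.25
eef_pos: [0.5401, -0.288, 0.2537]
ee_rot: [[1.0, 0.001, 0.0], [0.001, -1.0, -0.0], [0.0, 0.0, -1.0]]
force: [0.8, 0.8, -0.3]
grip_width: 0.998
finger_force: 0.0
```

Run:
```python
from h import *
np.set_printoptions(precision=4,suppress=True)
s=env.get_state();print(s["eef_pos"],s["ee_rot"],s["time"])
snap("wrist","pin2")
R2=np.array([[1,0,0],[0,-1,0],[0,0,-1.]])
for n,pos,R in(("pin1",[.5859,-.3276,.2542],RD),("pin2",s["eef_pos"],R2)):
    p,d,K,C=load(n); C=ideal(C,pos,R); W=cloud(d,K,C); z=W[...,2]
    m=(abs(W[...,0]-.585)<.03)&(abs(W[...,1]+.284)<.03)&(z>.115)&(z<.13)
    print(np.nanmedian(z[m]),np.nanmedian(z[(z<.01)]))
    ct=max(cv2.findContours(m.astype(np.uint8),cv2.RETR_EXTERNAL,cv2.CHAIN_APPROX_NONE)[0],key=len); e=cv2.fitEllipse(ct)
    print(n,m.sum(),e,ray(K,C,*e[0],.122),ray(K,C,*e[0],.118))
    m=(abs(W[...,0]-.585)<.06)&(abs(W[...,1]+.284)<.06)&(z>.0365)&(z<.042)
    ct=max(cv2.findContours(m.astype(np.uint8),cv2.RETR_EXTERNAL,cv2.CHAIN_APPROX_NONE)[0],key=len); r=cv2.minAreaRect(ct); print("stand",r,ray(K,C,*r[0],.04))
```

```text
[ 0.5401 -0.288   0.2537] [[ 1.      0.0012  0.0001]
 [ 0.0012 -1.     -0.0001]
 [ 0.0001  0.0001 -1.    ]] 4.25
0.12099569333748 -0.00018265510693349363
pin1 575 ((278.4640197753906, 156.51467895507812), (25.766511917114258, 26.696006774902344), 1.0611014366149902) [ 0.5841 -0.2833  0.122 ] [ 0.5841 -0.2838  0.118 ]
stand ((278.8904113769531, 146.54110717773438), (55.24342346191406, 55.126380920410156), 69.44395446777344) [ 0.5843 -0.2832  0.04  ]
0.12101697894703145 0.0002097781388302744
pin2 580 ((273.34771728515625, 156.78482055664062), (25.926685333251953, 26.681013107299805), 178.5739288330078) [ 0.5842 -0.2818  0.122 ] [ 0.5837 -0.2817  0.118 ]
stand ((275.0025634765625, 146.80670166015625), (55.210975646972656, 54.9955940246582), 68.96248626708984) [ 0.5843 -0.2821  0.04  ]
```

```bash
python3 - <<'E'
from h import *
np.set_printoptions(precision=5,suppress=True)
for i in range(3):
    print(np.array(env.camera_model("wrist")["mount"])[:3,:].ravel(), env.camera_model("scene")["tvec"],env.camera_model("scene")["rvec"])
print(load("eye1")[2],load("pin2")[2][0])
E
python3 -c "
from h import *
print(np.array(env.camera_model('wrist')['mount'])[:3,:].ravel(),env.get_state()['eef_pos'],env.get_state()['eef_pos'])"
```

```text
[-0.00003 -0.95384 -0.30032  0.08171  1.      -0.00029  0.00082 -0.00079
 -0.00087 -0.30032  0.95384 -0.15011] [-0.45296 -0.12895  1.54223] [ 2.2063   0.56878 -0.28598]
[-0.00003 -0.95384 -0.30032  0.08171  1.      -0.00029  0.00082 -0.00079
 -0.00087 -0.30032  0.95384 -0.15011] [-0.45296 -0.12895  1.54223] [ 2.2063   0.56878 -0.28598]
[-0.00003 -0.95384 -0.30032  0.08171  1.      -0.00029  0.00082 -0.00079
 -0.00087 -0.30032  0.95384 -0.15011] [-0.45296 -0.12895  1.54223] [ 2.2063   0.56878 -0.28598]
[[324.00651   0.      279.86257]
 [  0.      324.00651 213.2439 ]
 [  0.        0.        1.     ]] [324.00651   0.      279.86257]
[-3.48378725e-05 -9.53839527e-01 -3.00316759e-01  8.17076205e-02
  9.99999625e-01 -2.93221280e-04  8.15299779e-04 -7.88053431e-04
 -8.65724420e-04 -3.00316618e-01  9.53839179e-01 -1.50105433e-01] [ 0.54003905 -0.28808782  0.25366653] [ 0.54003905 -0.28808782  0.25366653]
```

Emit:
{"op": "send_rows", "data": {"series": "0.1 -0.021 0 0;0.179 -0.021 0 0;0.179 -0.021 0 0;0.179 -0.021 0.2 0;0.179 -0.021 0.4 0;0.179 -0.021 0.55 0;0.179 -0.021 0.669 0;0.179 -0.021 0.669 0"}}

```text
time: 5.1
eef_pos: [0.5814, -0.2817, 0.0803]
ee_rot: [[1.0, -0.0, -0.009], [-0.0, -1.0, 0.005], [-0.009, -0.005, -1.0]]
force: [-0.9, -0.1, -1.0]
grip_width: 1.003
finger_force: 0.0
```

Emit:
{"op": "send_rows", "data": {"series": "0 0 0 0;0 0 0 0;0 0 0 0;0 0 0 0;0 0 0 0;0 0 0 0;0 0 0 0;0 0 0 0", "hand": 20, "force": 20}}

```text
time: 5.9
eef_pos: [0.5847, -0.283, 0.0863]
ee_rot: [[1.0, 0.0, -0.0], [0.0, -1.0, 0.0], [-0.0, -0.0, -1.0]]
force: [-0.3, -0.0, 0.4]
grip_width: 0.313
finger_force: 0.0
```

Emit:
{"op": "send_rows", "data": {"series": "0 0 0 0;0 0 0 0;0 0 0 0;0 0 0 0;0 0 0 0;0 0 0 0;0 0 0 0;0 0 0 0"}}

```text
time: 6.7
eef_pos: [0.5847, -0.283, 0.0863]
ee_rot: [[1.0, 0.0, -0.0], [0.0, -1.0, 0.0], [-0.0, -0.0, -1.0]]
force: [-0.2, -0.3, -0.5]
grip_width: 0.269
finger_force: 20.0
```

Emit:
{"op": "send_rows", "data": {"series": "0 0 -0.04 0;0 0 -0.1 0;0 0 -0.2 0;0 0 -0.3 0;0 0 -0.4 0;0 0 -0.4 0;0 0 -0.4 0;0 0 -0.4 0", "force": 60}}

```text
time: 7.5
eef_pos: [0.5843, -0.2828, 0.1847]
ee_rot: [[1.0, -0.0, -0.002], [-0.0, -1.0, 0.001], [-0.002, -0.001, -1.0]]
force: [-0.5, 0.6, -1.4]
grip_width: 0.268
finger_force: 60.0
```

Emit:
{"op": "send_rows", "data": {"series": "0.02 -0.07 0 0;0.05 -0.2 0 0;0.1 -0.35 0 0;0.15 -0.5 0 0;0.2 -0.65 0 0;0.25 -0.8 0 0;0.28 -0.92 0 0;0.3 -1 0 0"}}

```text
time: 8.3
eef_pos: [0.6596, -0.029, 0.1847]
ee_rot: [[1.0, 0.003, -0.002], [0.003, -1.0, 0.001], [-0.002, -0.001, -1.0]]
force: [-0.0, -0.1, -1.1]
grip_width: 0.263
finger_force: 60.0
```

Emit:
{"op": "send_rows", "data": {"series": "0.02 -0.14 0 0;0.03 -0.29 0 0;0.035 -0.44 0 0;0.04 -0.58 0 0;0.044 -0.7 0 0;0.046 -0.77 0 0;0.046 -0.77 0 0;0.046 -0.77 0 0"}}

```text
time: 9.1
eef_pos: [0.671, 0.1591, 0.1857]
ee_rot: [[1.0, 0.0, -0.001], [0.0, -1.0, -0.001], [-0.001, 0.001, -1.0]]
force: [-0.1, -0.5, -1.2]
grip_width: 0.266
finger_force: 60.0
```

Emit:
{"op": "send_rows", "data": {"series": "0 0 0 -0.04;0 0 0 -0.08;0 0 0 -0.12;0 0 0 -0.16;0 0 0 -0.2;0 0 0 -0.23;0 0 0 -0.25;0 0 0 -0.267"}}

```text
time: 9.9
eef_pos: [0.6715, 0.1571, 0.1864]
ee_rot: [[0.669, 0.744, -0.0], [0.744, -0.669, -0.001], [-0.0, 0.0, -1.0]]
force: [0.5, 0.3, -1.1]
grip_width: 0.264
finger_force: 60.0
```

Run:
```python
from h import *
np.set_printoptions(precision=4,suppress=True)
for n in("side","scene"): snap(n,n+"2")
s=env.get_state();print(s["eef_pos"],s["ee_rot"],s["time"],s["grip_width"],s["force"])
ims=[]
for n in("side2","scene2"):
    p,d,K,C=load(n); u,v=proj(K,C,s["eef_pos"]-[0,0,.09]).astype(int)
    ims.append(cv2.resize(p[v-50:v+50,u-50:u+50,::-1],(400,400),interpolation=cv2.INTER_CUBIC)); print(u,v)
cv2.imwrite("pics/c2.png",np.hstack(ims))
```

```text
[0.6715 0.1574 0.1864] [[ 0.6699  0.7424 -0.0001]
 [ 0.7424 -0.6699 -0.0005]
 [-0.0004  0.0003 -1.    ]] 10.0 0.2626622671737818 [-0.7099  0.6587  0.3583]
301 170
348 182
```

View pics/c2.png

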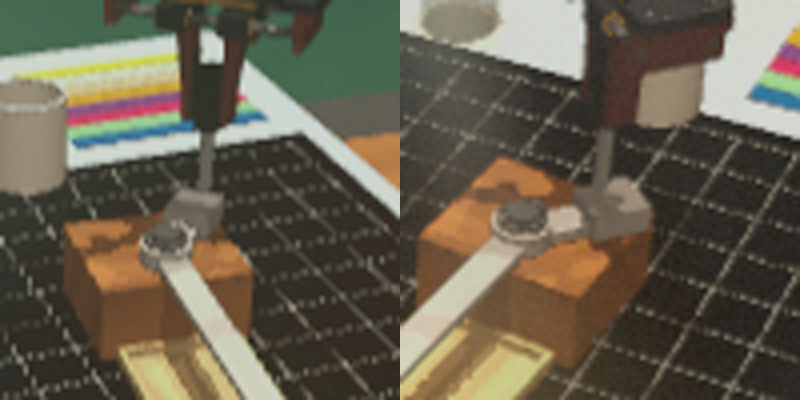

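Emit:
{"op": "send_rows", "data": {"series": "0.03 -0.03 0 0;0.071 -0.06 0.03 0;0.071 -0.06 0.066 0;0.071 -0.06 0.066 0;0.071 -0.06 0.066 0;0.071 -0.06 0.066 0;0.071 -0.06 0.066 0;0.071 -0.06 0.066 0"}}

```text
time: 10.8
eef_pos: [0.6721, 0.1825, 0.1704]
ee_rot: [[0.669, 0.744, 0.001], [0.744, -0.669, 0.0], [0.001, 0.0, -1.0]]
force: [-0.3, 0.5, -1.6]
grip_width: 0.268
finger_force: 60.0
```

Emit:
{"op": "send_rows", "data": {"series": "0 0 0.01 0;0 0 0.02 0;0 0 0.025 0;0 0 0.03 0;0 0 0.034 0;0 0 0.038 0;0 0 0.038 0;0 0 0.038 0"}}

```text
time: 11.6
eef_pos: [0.672, 0.1828, 0.1604]
ee_rot: [[0.668, 0.744, 0.0], [0.744, -0.668, 0.0], [0.0, 0.0, -1.0]]
force: [0.1, -0.2, -1.4]
grip_width: 0.264
finger_force: 60.0
```

Run:
```python
from h import *
np.set_printoptions(precision=4,suppress=True)
for n in("side","scene","wrist"): snap(n,n+"3")
s=env.get_state();print(s["eef_pos"],s["ee_rot"],s["time"],s["grip_width"],s["force"])
ims=[]
for n in("side3","scene3"):
    p,d,K,C=load(n); u,v=proj(K,C,s["eef_pos"]-[0,0,.07]).astype(int)
    ims.append(cv2.resize(p[v-30:v+30,u-30:u+30,::-1],(400,400),interpolation=cv2.INTER_CUBIC))
cv2.imwrite("pics/c3.png",np.hstack(ims))
```

```text
[0.672  0.1827 0.1605] [[ 0.6683  0.7439  0.0002]
 [ 0.7439 -0.6683  0.    ]
 [ 0.0002  0.0001 -1.    ]] 11.75 0.2635539256987149 [ 0.4189  0.2378 -1.1602]
```

View pics/c3.png

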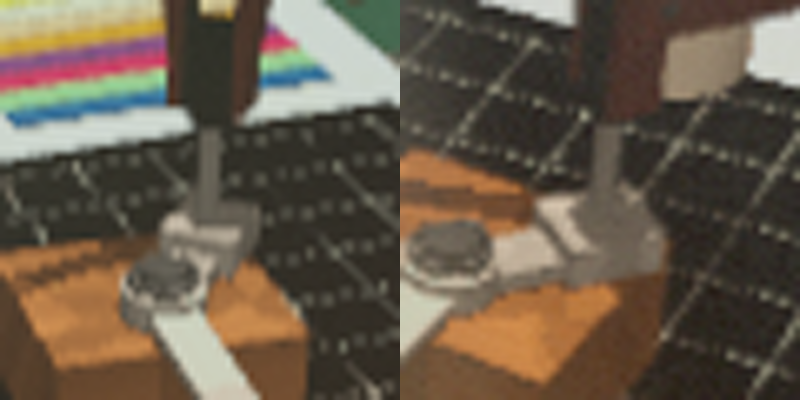

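The side crops show the foot meeting the eye block centrally, with no contact force, so I'll correct 2 mm in y and go down.

Emit:
{"op": "send_rows", "data": {"series": "-0.006 0.005 0 0;-0.006 0.005 0 0;-0.006 0.005 0.008 0;-0.006 0.005 0.016 0;-0.006 0.005 0.024 0;-0.006 0.005 0.024 0;-0.006 0.005 0.024 0;-0.006 0.005 0.024 0"}}

```text
time: 12.55
eef_pos: [0.6719, 0.1808, 0.1545]
ee_rot: [[0.668, 0.744, 0.0], [0.744, -0.668, 0.0], [0.0, 0.0, -1.0]]
force: [-0.1, -0.2, -0.6]
grip_width: 0.265
finger_force: 60.0
```

Emit:
{"op": "send_rows", "data": {"series": "0 0 0.008 0;0 0 0.016 0;0 0 0.024 0;0 0 0.032 0;0 0 0.037 0;0 0 0.037 0;0 0 0.037 0;0 0 0.037 0"}}

```text
time: 13.35
eef_pos: [0.672, 0.1808, 0.1453]
ee_rot: [[0.668, 0.744, 0.0], [0.744, -0.668, 0.0], [0.0, 0.0, -1.0]]
force: [-0.5, 0.4, -0.8]
grip_width: 0.265
finger_force: 60.0
```

Emit:
{"op": "send_rows", "data": {"series": "0 -0.0153 0 -0.0174;-0.002 -0.0305 0 -0.0347;-0.004 -0.0456 0 -0.052;-0.0066 -0.0606 0 -0.0695;-0.0103 -0.0754 0 -0.0868;-0.0149 -0.09 0 -0.104;-0.0202 -0.1043 0 -0.1215;-0.0262 -0.1183 0 -0.139"}}

```text
time: 14.15
eef_pos: [0.6464, 0.1953, 0.1453]
ee_rot: [[0.289, 0.957, 0.003], [0.957, -0.289, -0.0], [0.0, 0.003, -1.0]]
force: [4.0, -0.2, -2.0]
grip_width: 0.267
finger_force: 60.0
```

```bash
cat > st.py <<'E'
from h import *
np.set_printoptions(precision=4,suppress=True)
s=env.get_state();print(s["eef_pos"],s["ee_rot"][:,0],s["ee_rot"][:,2],s["time"],s["force"],s["torque"],s["grip_width"])
P=np.array([.6253,.1292]);v=s["eef_pos"][:2]-P;print("r,phi",np.hypot(*v),np.degrees(np.arctan2(v[1],v[0])))
E
python3 st.py
```

```text
[0.6464 0.1953 0.1453] [0.2895 0.9572 0.0003] [ 0.0025 -0.0005 -1.    ] 14.15 [ 3.9771 -0.2381 -2.0334] [-0.264  -0.7339  0.0284] 0.2673422337237107
r,phi 0.06934356582375494 72.29139237938207
```

Emit:
{"op": "send_rows", "data": {"series": "0 -0.0153 0 -0.0174;-0.002 -0.0305 0 -0.0347;-0.004 -0.0456 0 -0.052;-0.0066 -0.0606 0 -0.0695;-0.0103 -0.0754 0 -0.0868;-0.0149 -0.09 0 -0.104;-0.0202 -0.1043 0 -0.1215;-0.0262 -0.1183 0 -0.139"}}

```text
time: 14.95
eef_pos: [0.6164, 0.198, 0.1454]
ee_rot: [[-0.143, 0.99, 0.003], [0.99, 0.143, 0.0], [-0.0, 0.003, -1.0]]
force: [3.4, -0.7, -2.1]
grip_width: 0.264
finger_force: 60.0
```

Emit:
{"op": "send_rows", "data": {"series": "0 -0.0153 0 -0.0174;-0.002 -0.0305 0 -0.0347;-0.004 -0.0456 0 -0.052;-0.0066 -0.0606 0 -0.0695;-0.0103 -0.0754 0 -0.0868;-0.0149 -0.09 0 -0.104;-0.0202 -0.1043 0 -0.1215;-0.0262 -0.1183 0 -0.139"}}

```text
time: 15.75
eef_pos: [0.5882, 0.1878, 0.1455]
ee_rot: [[-0.548, 0.836, 0.004], [0.836, 0.548, 0.001], [-0.001, 0.004, -1.0]]
force: [4.9, 1.9, -3.2]
grip_width: 0.264
finger_force: 60.0
```

Run:
```python
exec(open("st.py").read())
for n in("side","scene"): snap(n,n+"4")
ims=[]
for n in("side4","scene4"):
    p,d,K,C=load(n); u,v=proj(K,C,s["eef_pos"]-[0,0,.07]).astype(int)
    ims.append(cv2.resize(p[v-40:v+40,u-40:u+40,::-1],(400,400),interpolation=cv2.INTER_CUBIC))
cv2.imwrite("pics/c4.png",np.hstack(ims))
```

```text
[0.5882 0.1878 0.1455] [-0.5484  0.8362 -0.001 ] [ 0.0038  0.0013 -1.    ] 15.75 [ 4.9225  1.8751 -3.1515] [ 0.4208 -1.1496  0.0301] 0.26435321044421906
r,phi 0.06934963734967517 122.37051818971493
```

View pics/c4.png

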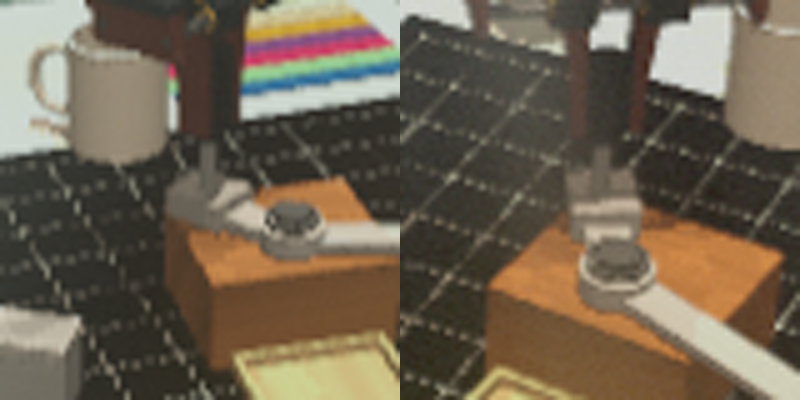

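Emit:
{"op": "send_rows", "data": {"series": "0 -0.004 0 0;0 -0.004 0 0;0 -0.004 0 0;0 -0.004 0.008 0;0 -0.004 0.016 0;0 -0.004 0.024 0;0 -0.004 0.03 0;0 -0.004 0.03 0"}}

```text
time: 16.65
eef_pos: [0.5862, 0.1871, 0.1376]
ee_rot: [[-0.546, 0.837, 0.0], [0.837, 0.546, 0.0], [0.0, 0.001, -1.0]]
force: [5.0, 3.1, 0.8]
grip_width: 0.271
finger_force: 60.0
```

```bash
python3 st.py
```

```text
[0.5862 0.1871 0.1376] [-0.5465  0.8375  0.0002] [ 0.0004  0.0005 -1.    ] 16.65 [5.0224 3.1086 0.768 ] [ 0.6831 -1.067  -0.0077] 0.271269580657558
r,phi 0.06982113764926512 124.02573700178476
```

Emit:
{"op": "send_rows", "data": {"series": "0 0 0.008 0;0 0 0.016 0;0 0 0.024 0;0 0 0.032 0;0 0 0.04 0;0 0 0.048 0;0 0 0.048 0;0 0 0.048 0"}}

```text
time: 17.45
eef_pos: [0.5867, 0.1872, 0.1258]
ee_rot: [[-0.546, 0.837, 0.002], [0.837, 0.546, 0.001], [-0.0, 0.002, -1.0]]
force: [5.9, 3.9, 0.9]
grip_width: 0.269
finger_force: 60.0
```

Emit:
{"op": "send_rows", "data": {"series": "0 0 0.008 0;0 0 0.016 0;0 0 0.024 0;0 0 0.032 0;0 0 0.04 0;0 0 0.048 0;0 0 0.05 0;0 0 0.05 0"}}

```text
time: 18.25
eef_pos: [0.5868, 0.1872, 0.1136]
ee_rot: [[-0.546, 0.837, 0.002], [0.837, 0.546, 0.001], [-0.0, 0.002, -1.0]]
force: [5.6, 3.1, 2.8]
grip_width: 0.267
finger_force: 60.0
```

```bash
python3 st.py
```

```text
[0.5868 0.1872 0.1136] [-0.5465  0.8375 -0.0004] [ 0.0021  0.0009 -1.    ] 18.25 [5.6125 3.0705 2.7915] [ 0.7378 -1.2556  0.0173] 0.2668858472676627
r,phi 0.0696278437463442 123.60353647957974
```

Emit:
{"op": "send_rows", "data": {"series": "0 0 0.004 0;0 0 0.006 0;0 0 0.008 0;0 0 0.01 0;0 0 0.01 0;0 0 0.01 0;0 0 0.01 0;0 0 0.01 0"}}

```text
time: 19.05
eef_pos: [0.5868, 0.1872, 0.1122]
ee_rot: [[-0.546, 0.837, 0.003], [0.837, 0.546, 0.001], [-0.001, 0.003, -1.0]]
force: [3.6, 3.3, 6.6]
grip_width: 0.265
finger_force: 60.0
```

```bash
python3 st.py
```

```text
[0.5868 0.1872 0.1122] [-0.5464  0.8375 -0.0007] [ 0.0027  0.001  -1.    ] 19.05 [3.6359 3.3041 6.6053] [ 0.6365 -0.8464  0.0112] 0.26453997514331895
r,phi 0.06957317689136472 123.5820530013514
```

Emit:
{"op": "send_rows", "data": {"series": "0 0 0 0;0 0 0 0;0 0 0 0;0 0 0 0;0 0 0 0;0 0 0 0;0 0 0 0;0 0 0 0", "hand": 50}}

```text
time: 19.85
eef_pos: [0.5861, 0.1868, 0.1106]
ee_rot: [[-0.546, 0.838, -0.0], [0.838, 0.546, -0.0], [0.0, -0.0, -1.0]]
force: [0.3, -0.2, -0.6]
grip_width: 0.573
finger_force: 0.0
```

Emit:
{"op": "send_rows", "data": {"series": "0 0 -0.05 0;0 0 -0.15 0;0 0 -0.3 0;0 0 -0.45 0;0 0 -0.55 0;0 0 -0.55 0;0 0 -0.55 0;0 0 -0.55 0"}}

```text
time: 20.65
eef_pos: [0.5857, 0.1867, 0.2464]
ee_rot: [[-0.546, 0.838, -0.003], [0.838, 0.546, -0.001], [0.001, -0.002, -1.0]]
force: [-0.6, 0.1, -0.1]
grip_width: 0.569
finger_force: 0.0
```

```bash
cat > tins.py <<'E'
from h import *
import sys
np.set_printoptions(precision=4,suppress=True)
tag=sys.argv[1]
for n in("scene","side"):
    p,d,K,C=snap(n,n+tag); W=cloud(d,K,C)
    for lo,hi,nm in((.049,.060,"tin"),(.062,.14,"high")):
        m=((W[...,2]>lo)&(W[...,2]<hi)&(W[...,0]>.3)&(W[...,0]<.85)&(abs(W[...,1])<.42)).astype(np.uint8)
        c,l,s,_=cv2.connectedComponentsWithStats(m)
        for i in range(1,c):
            if s[i,4]>45:
                P=W[l==i]; r=cv2.minAreaRect((P[:,:2]*1000).astype(np.float32))
                print(n,nm,s[i,4],np.median(P[:,2]).round(4),"c",np.round(r[0],1),"sz",np.round(r[1],1),"a",round(r[2],1))
E
python3 st.py; python3 tins.py 5
python3 - <<'E'
from h import *
p,d,K,C=load("scene5"); cv2.imwrite("pics/c5.png",cv2.resize(p[120:330,150:430,::-1],None,fx=2.5,fy=2.5,interpolation=cv2.INTER_CUBIC))
E
```

```text
[0.5857 0.1867 0.2464] [-0.5464  0.8375  0.0008] [-0.0025 -0.0007 -1.    ] 20.65 [-0.6331  0.0853 -0.1074] [-0.0281 -0.0322  0.0233] 0.5688256328342389
r,phi 0.06981166623491426 124.5561205890841
scene tin 55 0.0537 c [609.9 409.3] sz [64.2 19.7] a 0.5
scene tin 170 0.0532 c [435.1 104.6] sz [43.1 64.3] a 52.7
scene tin 139 0.0544 c [621.1  91.7] sz [131.3  18. ] a 0.1
scene tin 247 0.0531 c [ 421.9 -152.8] sz [41.8 62.8] a 78.9
scene tin 316 0.0534 c [ 441.8 -273.8] sz [43.9 64.2] a 89.7
scene high 142 0.0757 c [611.2 409.2] sz [65.5 20.8] a 0.0
scene high 1763 0.0747 c [712.2 127.4] sz [145.  323.4] a 74.5
side tin 133 0.055 c [626.4 145.8] sz [114.3 128.1] a 84.6
side tin 142 0.0525 c [437.3 105.6] sz [47.5 59.7] a 57.9
side tin 230 0.0529 c [ 423.2 -150. ] sz [44.9 60.4] a 81.5
side tin 296 0.053 c [ 442.9 -274.8] sz [60.4 43.9] a 1.3
side high 96 0.076 c [609.9 409.7] sz [70.  20.5] a 0.1
side high 1103 0.0741 c [712.3 125.2] sz [140.  323.3] a 73.9
```

View pics/c5.png

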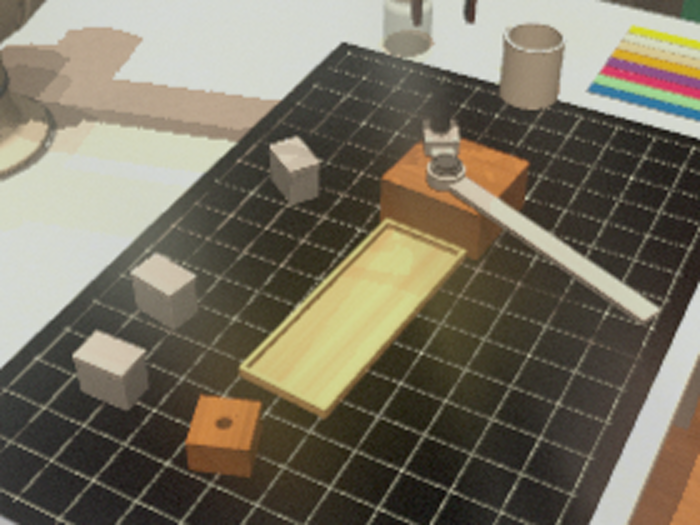

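The arm is held open by the pin, and only three tins are there. Next I'll view tin A from above.

Emit:
{"op": "send_rows", "data": {"series": "-0.02 -0.15 0 -0.03;-0.05 -0.3 0 -0.07;-0.08 -0.45 0 -0.1;-0.1 -0.606 0 -0.127;-0.1 -0.606 0 -0.127;-0.1 -0.606 0 -0.127;-0.1 -0.606 0 -0.127;-0.1 -0.606 0 -0.127", "hand": 75}}

```text
time: 21.55
eef_pos: [0.4734, 0.0837, 0.2476]
ee_rot: [[-0.829, 0.559, -0.001], [0.559, 0.829, 0.0], [0.001, -0.001, -1.0]]
force: [-0.0, 0.3, -0.2]
grip_width: 0.854
finger_force: 0.0
```

```bash
cat > wt.py <<'E'
from h import *
import sys
np.set_printoptions(precision=4,suppress=True)
# usage: wt.py tag
s=env.get_state(); R=s["ee_rot"]; pos=s["eef_pos"]
p,d,K,C=snap("wrist","w"+sys.argv[1]); W=cloud(d,K,C); z=W[...,2]
a=np.degrees(np.arctan2(R[1,0],R[0,0])); print("TCP",pos,"toolx ang",a.round(2),"t",s["time"],"width",s["grip_width"],"F",s["force"])
lo,hi=(float(sys.argv[2]),float(sys.argv[3])) if len(sys.argv)>3 else (.049,.06)
m=((z>lo)&(z<hi)).astype(np.uint8); m=cv2.morphologyEx(m,cv2.MORPH_OPEN,np.ones((3,3)))
c,l,st,_=cv2.connectedComponentsWithStats(m)
for i in range(1,c):
    if st[i,4]<700: continue
    zz=np.median(z[l==i]); ct=max(cv2.findContours((l==i).astype(np.uint8),cv2.RETR_EXTERNAL,cv2.CHAIN_APPROX_NONE)[0],key=len)
    q=np.array([ray(K,C,*x,zz)[:2]*1000 for x in ct[:,0].astype(float)],np.float32); r=cv2.minAreaRect(q)
    L=r[2] if r[1][0]>r[1][1] else r[2]+90
    D=R.T@(np.append(np.array(r[0])/1000,zz)-pos)
    print("n",st[i,4],"z",zz,"c",np.round(r[0],1),"sz",np.round(r[1],1),"long",round(L,1),"tool shift/0.25",(D/.25).round(3),"roll",[round(-((L+k-a+180)%360-180)/180,3) for k in(0,180)])
E
python3 wt.py A
```

```text
TCP [0.4734 0.0837 0.2476] toolx ang 146.0 t 21.55 width 0.8536752402063862 F [-0.0191  0.2692 -0.1685]
n 2265 z 0.05400487243484309 c [434.9 108.7] sz [40.5 59.9] long 146.0 tool shift/0.25 [ 0.183 -0.003  0.774] roll [np.float64(-0.0), np.float64(1.0)]
n 1719 z 0.05422445040358176 c [ 421.1 -144.9] sz [43.4 60.6] long 169.5 tool shift/0.25 [-0.338 -0.875  0.774] roll [np.float64(-0.131), np.float64(0.869)]
```

Emit:
{"op": "send_rows", "data": {"series": "0.1 -0.003 0.1 0;0.183 -0.003 0.25 0;0.183 -0.003 0.42 0;0.183 -0.003 0.58 0;0.183 -0.003 0.72 0;0.183 -0.003 0.81 0;0.183 -0.003 0.85 0;0.183 -0.003 0.85 0"}}

```text
time: 22.4
eef_pos: [0.4339, 0.1082, 0.0342]
ee_rot: [[-0.829, 0.559, -0.003], [0.559, 0.829, -0.0], [0.002, -0.002, -1.0]]
force: [-0.3, 0.6, 0.8]
grip_width: 0.853
finger_force: 0.0
```

Emit:
{"op": "send_rows", "data": {"series": "0 0 0 0;0 0 0 0;0 0 0 0;0 0 0 0;0 0 0 0;0 0 0 0;0 0 0 0;0 0 0 0", "hand": 34, "force": 25}}

```text
time: 23.2
eef_pos: [0.435, 0.1083, 0.0363]
ee_rot: [[-0.829, 0.559, 0.001], [0.559, 0.829, 0.001], [-0.001, 0.001, -1.0]]
force: [0.6, 1.8, 4.6]
grip_width: 0.449
finger_force: 25.0
```

Emit:
{"op": "send_rows", "data": {"series": "0 0 0 0;0 0 0 0;0 0 -0.05 0;0 0 -0.15 0;0 0 -0.3 0;0 0 -0.4 0;0 0 -0.4 0;0 0 -0.4 0"}}

```text
time: 24.0
eef_pos: [0.4342, 0.1079, 0.1348]
ee_rot: [[-0.829, 0.56, -0.001], [0.56, 0.829, -0.0], [0.001, -0.001, -1.0]]
force: [-0.5, 0.2, -3.1]
grip_width: 0.451
finger_force: 25.0
```

```bash
cat > pl.py <<'E'
from h import *
import sys
np.set_printoptions(precision=4,suppress=True)
# shift to put TCP at caddy slot y (m); optional offset
s=env.get_state(); R=s["ee_rot"]; pos=s["eef_pos"]
a=np.degrees(np.arctan2(R[1,0],R[0,0])); yh=np.array([np.cos(np.radians(85)),np.sin(np.radians(85))])
t=np.array([.6253,.1292])-yh*.185+yh*float(sys.argv[1])
for z in (.135,.041): print("to",t,z,"shift",(R.T@(np.append(t,z)-pos)/.25).round(3))
print("roll",-((85-a+180)%360-180)/180,"TCP",pos,"toolx",a,"t",s["time"],"width",s["grip_width"],"F",s["force"])
E
python3 pl.py 0.035
```

```text
to [ 0.6122 -0.0202] 0.135 shift [-0.877 -0.026 -0.001]
to [ 0.6122 -0.0202] 0.041 shift [-0.877 -0.026  0.375]
roll 0.33872975803600647 TCP [0.4342 0.1079 0.1348] toolx 145.97135644648117 t 24.0 width 0.4513875163659943 F [-0.5448  0.1566 -3.0711]
```

Emit:
{"op": "send_rows", "data": {"series": "-0.1 0 0 0.045;-0.25 0 0 0.09;-0.4 -0.01 0 0.135;-0.55 -0.02 0 0.18;-0.68 -0.026 0 0.225;-0.8 -0.026 0 0.27;-0.877 -0.026 0 0.315;-0.877 -0.026 0 0.339"}}

```text
time: 24.8
eef_pos: [0.6125, -0.0218, 0.1311]
ee_rot: [[0.095, 0.995, -0.006], [0.995, -0.095, -0.0], [-0.001, -0.006, -1.0]]
force: [-0.7, 0.8, -2.0]
grip_width: 0.456
finger_force: 25.0
```

Emit:
{"op": "send_rows", "data": {"series": "0 0 0 0;0 0 0 0;0 0 0.1 0;0 0 0.2 0;0 0 0.3 0;0 0 0.345 0;0 0 0.345 0;0 0 0.345 0"}}

```text
time: 25.6
eef_pos: [0.6129, -0.0198, 0.0502]
ee_rot: [[0.087, 0.996, 0.001], [0.996, -0.087, -0.0], [-0.0, 0.001, -1.0]]
force: [0.2, 0.4, -1.8]
grip_width: 0.449
finger_force: 25.0
```

```bash
python3 pl.py 0.035
```

```text
to [ 0.6122 -0.0202] 0.135 shift [-0.002 -0.002 -0.339]
to [ 0.6122 -0.0202] 0.041 shift [-0.002 -0.002  0.037]
roll 4.8804081839648464e-05 TCP [ 0.6129 -0.0198  0.0502] toolx 85.00878473473115 t 25.6 width 0.44944619455790036 F [ 0.1742  0.3807 -1.8227]
```

Emit:
{"op": "send_rows", "data": {"series": "-0.002 -0.002 0.015 0;-0.002 -0.002 0.03 0;-0.002 -0.002 0.036 0;-0.002 -0.002 0.039 0;-0.002 -0.002 0.039 0;-0.002 -0.002 0.039 0;-0.002 -0.002 0.039 0;-0.002 -0.002 0.039 0"}}

```text
time: 26.4
eef_pos: [0.6125, -0.0205, 0.0414]
ee_rot: [[0.088, 0.996, 0.002], [0.996, -0.088, -0.0], [-0.0, 0.002, -1.0]]
force: [-2.6, -0.6, 4.7]
grip_width: 0.454
finger_force: 25.0
```

Emit:
{"op": "send_rows", "data": {"series": "0 0 0 0;0 0 0 0;0 0 0 0;0 0 0 0;0 0 0 0;0 0 0 0;0 0 0 0;0 0 0 0", "hand": 60}}

```text
time: 27.2
eef_pos: [0.6121, -0.0204, 0.0396]
ee_rot: [[0.088, 0.996, 0.0], [0.996, -0.088, 0.0], [0.0, 0.0, -1.0]]
force: [-0.9, -0.0, -0.6]
grip_width: 0.682
finger_force: 0.0
```

Emit:
{"op": "send_rows", "data": {"series": "0 0 -0.05 0;0 0 -0.15 0;0 0 -0.3 0;0 0 -0.48 0;0 0 -0.66 -0.04;0 0 -0.8 -0.08;0 0 -0.84 -0.12;0 0 -0.84 -0.16"}}

```text
time: 28.0
eef_pos: [0.6129, -0.0205, 0.2547]
ee_rot: [[-0.408, 0.913, 0.007], [0.913, 0.408, -0.001], [-0.003, 0.006, -1.0]]
force: [-0.3, 0.2, -0.6]
grip_width: 0.684
finger_force: 0.0
```

```bash
python3 wt.py p1 0.053 0.066
python3 - <<'E'
from h import *
s=env.get_state(); R=s["ee_rot"]; print(((R.T@(np.array([.466,-.156,.25])-s["eef_pos"]))/.25).round(3))
E
```

```text
TCP [ 0.6129 -0.0205  0.2547] toolx ang 114.06 t 28.0 width 0.6835205928060655 F [-0.2679  0.1599 -0.6117]
n 3293 z 0.06490873575415623 c [617.3 126.8] sz [ 66.2 116.6] long 175.2 tool shift/0.25 [0.533 0.252 0.759] roll [np.float64(-0.339), np.float64(0.661)]
n 4197 z 0.06482966453676114 c [655.3 168. ] sz [88.1 74.6] long 85.1 tool shift/0.25 [0.622 0.458 0.76 ] roll [np.float64(0.161), np.float64(-0.839)]
n 2001 z 0.05903602478043335 c [610.6 -20.5] sz [60.8 40.7] long 84.9 tool shift/0.25 [ 0.006 -0.013  0.782] roll [np.float64(0.162), np.float64(-0.838)]
n 1580 z 0.054475465046456256 c [ 421.6 -146.4] sz [40.4 59.7] long 169.4 tool shift/0.25 [-0.145 -0.909  0.796] roll [np.float64(-0.308), np.float64(0.692)]
[-0.251 -0.758  0.009]
```

Emit:
{"op": "send_rows", "data": {"series": "-0.04 -0.15 0 -0.045;-0.09 -0.3 0 -0.09;-0.14 -0.45 0 -0.135;-0.2 -0.6 0 -0.18;-0.25 -0.7 0 -0.225;-0.25 -0.758 0 -0.27;-0.25 -0.758 0 -0.31;-0.25 -0.758 0 -0.31", "hand": 75}}

```text
time: 28.85
eef_pos: [0.4634, -0.1543, 0.2503]
ee_rot: [[-0.983, 0.183, 0.001], [0.183, 0.983, -0.0], [-0.001, -0.0, -1.0]]
force: [-0.4, 0.6, 0.8]
grip_width: 0.854
finger_force: 0.0
```

Emit:
{"op": "send_rows", "data": {"series": "0 0 0 0;0 0 0 0;0 0 0 0;0 0 0 0;0 0 0 0;0 0 0 0;0 0 0 0;0 0 0 0"}}

```text
time: 29.65
eef_pos: [0.4639, -0.154, 0.2496]
ee_rot: [[-0.983, 0.181, -0.0], [0.181, 0.983, 0.0], [0.0, 0.0, -1.0]]
force: [0.1, -0.5, -0.1]
grip_width: 0.856
finger_force: 0.0
```

```bash
python3 wt.py B
```

```text
TCP [ 0.4639 -0.154   0.2496] toolx ang 169.55 t 29.65 width 0.8555717554573878 F [ 0.1404 -0.5135 -0.1046]
n 2209 z 0.05397424769110909 c [ 421.3 -147.6] sz [40.  59.8] long 170.1 tool shift/0.25 [ 0.172 -0.006  0.783] roll [np.float64(-0.003), np.float64(0.997)]
n 2024 z 0.05403588322947245 c [ 441.4 -269.1] sz [60.5 41.5] long 0.6 tool shift/0.25 [ 0.005 -0.469  0.782] roll [np.float64(0.939), np.float64(-0.061)]
n 1266 z 0.05853559824966387 c [607.9 -22.6] sz [62. 45.] long 84.9 tool shift/0.25 [-0.471  0.621  0.764] roll [np.float64(0.47), np.float64(-0.53)]
```

Emit:
{"op": "send_rows", "data": {"series": "0.1 -0.006 0.1 -0.003;0.172 -0.006 0.25 -0.003;0.172 -0.006 0.42 -0.003;0.172 -0.006 0.58 -0.003;0.172 -0.006 0.72 -0.003;0.172 -0.006 0.81 -0.003;0.172 -0.006 0.855 -0.003;0.172 -0.006 0.855 -0.003"}}

```text
time: 30.5
eef_pos: [0.4205, -0.1473, 0.0345]
ee_rot: [[-0.985, 0.172, -0.003], [0.172, 0.985, 0.001], [0.003, 0.001, -1.0]]
force: [-0.3, 0.2, -0.3]
grip_width: 0.854
finger_force: 0.0
```

Emit:
{"op": "send_rows", "data": {"series": "0 0 0 0;0 0 0 0;0 0 0 0;0 0 0 0;0 0 0 0;0 0 0 0;0 0 0 0;0 0 0 0", "hand": 34}}

```text
time: 31.3
eef_pos: [0.4216, -0.1477, 0.0365]
ee_rot: [[-0.985, 0.172, 0.001], [0.172, 0.985, -0.0], [-0.001, -0.0, -1.0]]
force: [-0.6, 0.4, 4.9]
grip_width: 0.455
finger_force: 25.0
```

Emit:
{"op": "send_rows", "data": {"series": "0 0 0 0;0 0 0 0;0 0 -0.05 0;0 0 -0.15 0;0 0 -0.3 0;0 0 -0.4 0;0 0 -0.4 0;0 0 -0.4 0"}}

```text
time: 32.1
eef_pos: [0.4211, -0.1476, 0.1352]
ee_rot: [[-0.985, 0.172, -0.0], [0.172, 0.985, 0.0], [0.0, 0.0, -1.0]]
force: [0.4, 0.5, -2.1]
grip_width: 0.456
finger_force: 25.0
```

```bash
python3 pl.py -0.035
```

```text
to [ 0.6061 -0.09  ] 0.135 shift [-0.689  0.355  0.   ]
to [ 0.6061 -0.09  ] 0.041 shift [-0.69   0.355  0.376]
roll 0.4727647405454675 TCP [ 0.4211 -0.1476  0.1352] toolx 170.09765329818416 t 32.1 width 0.45616977555207805 F [ 0.3534  0.4513 -2.0514]
```

Emit:
{"op": "send_rows", "data": {"series": "-0.1 0.05 0 0.045;-0.23 0.12 0 0.09;-0.36 0.18 0 0.135;-0.48 0.25 0 0.18;-0.58 0.31 0 0.225;-0.66 0.34 0 0.27;-0.69 0.355 0 0.315;-0.69 0.355 0 0.36"}}

```text
time: 32.9
eef_pos: [0.6061, -0.0891, 0.1317]
ee_rot: [[-0.259, 0.966, -0.006], [0.966, 0.259, 0.001], [0.003, -0.005, -1.0]]
force: [-0.2, -0.1, -1.8]
grip_width: 0.451
finger_force: 25.0
```

Emit:
{"op": "send_rows", "data": {"series": "0 0 0 0.045;0 0 0 0.09;0 0 0 0.113;0 0 0 0.113;0 0 0.1 0.113;0 0 0.2 0.113;0 0 0.3 0.113;0 0 0.345 0.113"}}

```text
time: 33.7
eef_pos: [0.604, -0.0894, 0.0447]
ee_rot: [[0.086, 0.996, -0.007], [0.996, -0.086, 0.001], [0.001, -0.007, -1.0]]
force: [-1.5, -0.5, -2.5]
grip_width: 0.451
finger_force: 25.0
```

```bash
python3 pl.py -0.035
```

```text
to [ 0.6061 -0.09  ] 0.135 shift [-0.001  0.006 -0.361]
to [ 0.6061 -0.09  ] 0.041 shift [-0.001  0.009  0.015]
roll 0.0004031627491953158 TCP [ 0.604  -0.0894  0.0447] toolx 85.07256929485514 t 33.7 width 0.4510089787751032 F [-1.502  -0.5048 -2.4738]
```

Emit:
{"op": "send_rows", "data": {"series": "0 0 0.015 0;0 0 0.03 0;0 0 0.035 0;0 0 0.038 0;0 0 0.038 0;0 0 0.038 0;0 0 0.038 0;0 0 0.038 0"}}

```text
time: 34.5
eef_pos: [0.6071, -0.09, 0.0416]
ee_rot: [[0.088, 0.996, 0.002], [0.996, -0.088, -0.0], [-0.0, 0.002, -1.0]]
force: [-1.7, 0.5, 6.8]
grip_width: 0.456
finger_force: 25.0
```

Emit:
{"op": "send_rows", "data": {"series": "0 0 0 0;0 0 0 0;0 0 0 0;0 0 0 0;0 0 0 0;0 0 0 0;0 0 0 0;0 0 0 0", "hand": 60}}

```text
time: 35.3
eef_pos: [0.6065, -0.0899, 0.0401]
ee_rot: [[0.088, 0.996, -0.0], [0.996, -0.088, -0.0], [-0.0, -0.0, -1.0]]
force: [0.7, -0.4, 0.5]
grip_width: 0.687
finger_force: 0.0
```

Emit:
{"op": "send_rows", "data": {"series": "0 0 -0.05 0;0 0 -0.15 0;0 0 -0.3 0;0 0 -0.48 0;0 0 -0.66 0.04;0 0 -0.8 0.08;0 0 -0.84 0.12;0 0 -0.84 0.16"}}

```text
time: 36.1
eef_pos: [0.6073, -0.09, 0.2552]
ee_rot: [[0.561, 0.828, 0.007], [0.828, -0.561, -0.001], [0.003, 0.006, -1.0]]
force: [0.1, 0.0, 0.6]
grip_width: 0.682
finger_force: 0.0
```

```bash
python3 wt.py p2 0.05 0.062; python3 tins.py 6 | grep tin
python3 - <<'E'
from h import *
s=env.get_state(); R=s["ee_rot"]; print(((R.T@(np.array([.398,-.271,.25])-s["eef_pos"]))/.25).round(3),s["time"])
E
```

```text
TCP [ 0.6073 -0.09    0.2552] toolx ang 55.87 t 36.1 width 0.6819294885790217 F [0.0807 0.0026 0.6117]
n 2312 z 0.05899248370710469 c [611.1 -20.8] sz [60.4 40.9] long 84.9 tool shift/0.25 [ 0.236 -0.148  0.784] roll [np.float64(-0.161), np.float64(0.839)]
n 2013 z 0.05909105539070908 c [605.8 -89.6] sz [61.1 40.8] long 84.6 tool shift/0.25 [-0.004 -0.011  0.784] roll [np.float64(-0.159), np.float64(0.841)]
scene tin 56 0.0551 c [610.2 409.4] sz [63.2 19.4] a 0.6
scene tin 138 0.0547 c [620.9  93. ] sz [ 18.  131.3] a 89.0
scene tin 508 0.0578 c [608.5 -60. ] sz [133.8  42.6] a 84.5
scene tin 311 0.0533 c [ 441.7 -274. ] sz [41.4 62.6] a 88.8
side tin 138 0.0545 c [597.4 119.5] sz [ 87.5 170.7] a 44.4
side tin 365 0.0573 c [609.1 -60.5] sz [132.   42.2] a 86.3
side tin 292 0.0531 c [ 443.4 -273.2] sz [43.7 61.2] a 89.8
[-1.065 -0.292  0.003] 36.25
```

Emit:
{"op": "send_rows", "data": {"series": "-0.12 -0.03 0 0.045;-0.27 -0.08 0 0.09;-0.42 -0.12 0 0.135;-0.57 -0.17 0 0.18;-0.72 -0.21 0 0.225;-0.86 -0.25 0 0.27;-0.96 -0.29 0 0.308;-1 -0.292 0 0.308", "hand": 75}}

```text
time: 37.05
eef_pos: [0.4048, -0.258, 0.2504]
ee_rot: [[1.0, 0.012, -0.0], [0.012, -1.0, -0.0], [-0.0, 0.0, -1.0]]
force: [1.1, 0.1, -0.9]
grip_width: 0.852
finger_force: 0.0
```

Emit:
{"op": "send_rows", "data": {"series": "0 0 0 0;0 0 0 0;0 0 0 0;0 0 0 0;0 0 0 0;0 0 0 0;0 0 0 0;0 0 0 0"}}

```text
time: 37.85
eef_pos: [0.4067, -0.2568, 0.2501]
ee_rot: [[1.0, 0.013, 0.0], [0.013, -1.0, -0.0], [0.0, 0.0, -1.0]]
force: [0.0, 0.3, 0.0]
grip_width: 0.854
finger_force: 0.0
```

```bash
python3 wt.py C
```

```text
TCP [ 0.4067 -0.2568  0.2501] toolx ang 0.73 t 37.85 width 0.8538957544981454 F [0.0259 0.2853 0.0014]
n 2203 z 0.0540762951595411 c [ 441.9 -269.7] sz [60.2 40.2] long 0.6 tool shift/0.25 [0.14  0.053 0.784] roll [np.float64(0.001), np.float64(-0.999)]
```

Emit:
{"op": "send_rows", "data": {"series": "0.08 0.053 0.1 0;0.14 0.053 0.25 0;0.14 0.053 0.42 0;0.14 0.053 0.58 0;0.14 0.053 0.72 0;0.14 0.053 0.81 0;0.14 0.053 0.857 0;0.14 0.053 0.857 0"}}

```text
time: 38.7
eef_pos: [0.4409, -0.2692, 0.0343]
ee_rot: [[1.0, 0.012, -0.003], [0.012, -1.0, 0.002], [-0.003, -0.002, -1.0]]
force: [0.1, 0.2, -0.2]
grip_width: 0.855
finger_force: 0.0
```

Emit:
{"op": "send_rows", "data": {"series": "0 0 0 0;0 0 0 0;0 0 0 0;0 0 0 0;0 0 0 0;0 0 0 0;0 0 0 0;0 0 0 0", "hand": 34}}

```text
time: 39.5
eef_pos: [0.4421, -0.27, 0.0366]
ee_rot: [[1.0, 0.013, 0.001], [0.013, -1.0, -0.001], [0.001, 0.001, -1.0]]
force: [-0.5, -1.1, 5.0]
grip_width: 0.453
finger_force: 25.0
```

Emit:
{"op": "send_rows", "data": {"series": "0 0 0 0;0 0 0 0;0 0 -0.05 0;0 0 -0.15 0;0 0 -0.3 0;0 0 -0.4 0;0 0 -0.4 0;0 0 -0.4 0"}}

```text
time: 40.3
eef_pos: [0.4416, -0.2695, 0.1351]
ee_rot: [[1.0, 0.013, -0.001], [0.013, -1.0, 0.0], [-0.001, -0.001, -1.0]]
force: [-0.2, 1.5, -3.3]
grip_width: 0.459
finger_force: 25.0
```

```bash
python3 pl.py -0.105
```

```text
to [ 0.6    -0.1597] 0.135 shift [ 0.639 -0.431  0.   ]
to [ 0.6    -0.1597] 0.041 shift [ 0.639 -0.431  0.376]
roll -0.4681908277632892 TCP [ 0.4416 -0.2695  0.1351] toolx 0.7256510026079176 t 40.3 width 0.45874544477746326 F [-0.1703  1.5182 -3.3287]
```

Emit:
{"op": "send_rows", "data": {"series": "0.08 -0.05 0 -0.045;0.2 -0.12 0 -0.09;0.32 -0.2 0 -0.135;0.43 -0.28 0 -0.18;0.53 -0.36 0 -0.225;0.61 -0.41 0 -0.27;0.639 -0.431 0 -0.315;0.639 -0.431 0 -0.36"}}

```text
time: 41.1
eef_pos: [0.5998, -0.1582, 0.1317]
ee_rot: [[0.407, 0.913, -0.006], [0.913, -0.407, 0.002], [-0.0, -0.006, -1.0]]
force: [-0.6, -0.1, -3.0]
grip_width: 0.451
finger_force: 25.0
```

Emit:
{"op": "send_rows", "data": {"series": "0 0 0 -0.045;0 0 0 -0.09;0 0 0 -0.108;0 0 0 -0.108;0 0 0.1 -0.108;0 0 0.2 -0.108;0 0 0.3 -0.108;0 0 0.345 -0.108"}}

```text
time: 41.9
eef_pos: [0.5977, -0.1592, 0.0446]
ee_rot: [[0.089, 0.996, -0.007], [0.996, -0.089, 0.002], [0.002, -0.007, -1.0]]
force: [-0.4, -0.3, -1.4]
grip_width: 0.453
finger_force: 25.0
```

```bash
python3 pl.py -0.105
```

```text
to [ 0.6    -0.1597] 0.135 shift [-0.001  0.007 -0.362]
to [ 0.6    -0.1597] 0.041 shift [-0.001  0.009  0.014]
roll -0.0007433376927069604 TCP [ 0.5977 -0.1592  0.0446] toolx 84.86619921531276 t 41.9 width 0.45307895914310653 F [-0.3728 -0.2863 -1.38  ]
```

Emit:
{"op": "send_rows", "data": {"series": "0 0 0.015 0;0 0 0.03 0;0 0 0.035 0;0 0 0.038 0;0 0 0.038 0;0 0 0.038 0;0 0 0.038 0;0 0 0.038 0"}}

```text
time: 42.7
eef_pos: [0.6007, -0.1601, 0.0416]
ee_rot: [[0.088, 0.996, 0.002], [0.996, -0.088, -0.001], [-0.0, 0.002, -1.0]]
force: [-1.3, -0.1, 5.8]
grip_width: 0.458
finger_force: 25.0
```

Emit:
{"op": "send_rows", "data": {"series": "0 0 0 0;0 0 0 0;0 0 0 0;0 0 0 0;0 0 0 0;0 0 0 0;0 0 0 0;0 0 0 0", "hand": 60}}

```text
time: 43.5
eef_pos: [0.6002, -0.16, 0.0401]
ee_rot: [[0.088, 0.996, -0.0], [0.996, -0.088, 0.0], [0.0, -0.0, -1.0]]
force: [0.4, 0.0, 0.5]
grip_width: 0.682
finger_force: 0.0
```

Emit:
{"op": "send_rows", "data": {"series": "0 0 -0.05 0;0 0 -0.15 0;0 0 -0.3 0;0 0 -0.48 0;0 0 -0.66 0;0 0 -0.8 0;0.1 0 -0.84 0;0.25 0 -0.84 0"}}

```text
time: 44.3
eef_pos: [0.6063, -0.0989, 0.2549]
ee_rot: [[0.091, 0.996, 0.007], [0.996, -0.091, -0.002], [-0.001, 0.007, -1.0]]
force: [-0.2, 0.3, -0.9]
grip_width: 0.681
finger_force: 0.0
```

Emit:
{"op": "send_rows", "data": {"series": "0.15 0 0 -0.03;0.3 0 0 -0.06;0.45 0 0 -0.1;0.6 0 0 -0.13;0.75 -0.1 0 -0.16;0.88 -0.15 0 -0.19;0.9 -0.16 0 -0.211;0.9 -0.16 0 -0.211"}}

```text
time: 45.1
eef_pos: [0.5851, 0.1314, 0.2515]
ee_rot: [[-0.546, 0.838, 0.001], [0.838, 0.546, 0.0], [-0.001, 0.001, -1.0]]
force: [-0.2, -0.8, 0.0]
grip_width: 0.686
finger_force: 0.0
```

```bash
python3 wt.py p3 0.05 0.062;  python3 - <<'E'
from h import *
np.set_printoptions(precision=4,suppress=True)
s=env.get_state();pos=s["eef_pos"];R=s["ee_rot"]
p,d,K,C=load("wp3"); W=cloud(d,K,C); z=W[...,2]
m=(z>.135)&(z<.16)&(abs(W[...,0]-.587)<.04)&(abs(W[...,1]-.187)<.04); ct=max(cv2.findContours(m.astype(np.uint8),cv2.RETR_EXTERNAL,cv2.CHAIN_APPROX_NONE)[0],key=len);e=cv2.fitEllipse(ct)
X=ray(K,C,*e[0],.146); print(m.sum(),np.median(z[m]),e,X,(R.T@(np.append(X[:2],.1115)-pos)/.25),"vs .5865 .187",(R.T@(np.array([.5865,.187,.1115])-pos)/.25))
cv2.imwrite("pics/c6.png",p[:,:,::-1])
E
```

```text
TCP [0.5851 0.1314 0.2515] toolx ang 123.12 t 45.1 width 0.6856089623254878 F [-0.1519 -0.7726  0.0129]
n 1240 z 0.059065619235715155 c [610.  -18.1] sz [64.5 41.7] long 85.1 tool shift/0.25 [-0.555 -0.244  0.77 ] roll [np.float64(0.211), np.float64(-0.789)]
750 0.14684142576648368 ((324.3673400878906, 159.1740264892578), (29.790122985839844, 30.34770965576172), 141.0994873046875) [0.5877 0.1904 0.146 ] [0.1973 0.1375 0.559 ] vs .5865 .187 [0.1883 0.126  0.559 ]
```

View pics/c6.png

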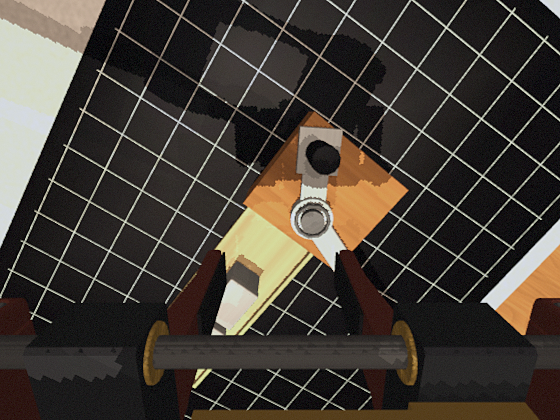

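The pin stands upright at (322,155), holding the arm open. I'll grasp it again.

Emit:
{"op": "send_rows", "data": {"series": "0.1 0.06 0 0;0.189 0.127 0 0;0.189 0.127 0.1 0;0.189 0.127 0.25 0;0.189 0.127 0.4 0;0.189 0.127 0.52 0;0.189 0.127 0.558 0;0.189 0.127 0.558 0"}}

```text
time: 45.95
eef_pos: [0.5861, 0.1858, 0.1093]
ee_rot: [[-0.542, 0.84, -0.003], [0.84, 0.542, -0.001], [0.001, -0.003, -1.0]]
force: [-0.2, 0.5, -0.6]
grip_width: 0.685
finger_force: 0.0
```

Emit:
{"op": "send_rows", "data": {"series": "0 0 0 0;0 0 0 0;0 0 0 0;0 0 0 0;0 0 0 0;0 0 0 0;0 0 0 0;0 0 0 0", "hand": 18, "force": 60}}

```text
time: 46.75
eef_pos: [0.5876, 0.1874, 0.112]
ee_rot: [[-0.544, 0.839, 0.004], [0.839, 0.544, 0.001], [-0.001, 0.004, -1.0]]
force: [4.7, 3.0, 4.2]
grip_width: 0.269
finger_force: 59.9
```

Emit:
{"op": "send_rows", "data": {"series": "0 0 0 0;0 0 0 0;0 0 0 0;0 0 0 0;0 0 0 0;0 0 0 0;0 0 0 0;0 0 0 0"}}

```text
time: 47.55
eef_pos: [0.5876, 0.1874, 0.112]
ee_rot: [[-0.544, 0.839, 0.004], [0.839, 0.544, 0.001], [-0.001, 0.004, -1.0]]
force: [4.7, 3.1, 4.9]
grip_width: 0.267
finger_force: 59.9
```

```bash
python3 st.py
```

```text
[0.5876 0.1874 0.112 ] [-0.5439  0.8391 -0.0008] [ 0.0036  0.0014 -1.    ] 47.55 [4.697  3.0652 4.946 ] [ 0.5344 -1.0073  0.0315] 0.2667420105570024
r,phi 0.0693618705554569 122.90206354184258
```

Emit:
{"op": "send_rows", "data": {"series": "0 0 -0.01 0;0 0 -0.02 0;0 0 -0.032 0;0 0 -0.044 0;0 0 -0.056 0;0 0 -0.068 0;0 0 -0.068 0;0 0 -0.068 0"}}

```text
time: 48.35
eef_pos: [0.5863, 0.187, 0.1266]
ee_rot: [[-0.544, 0.839, -0.001], [0.839, 0.544, 0.0], [0.001, -0.001, -1.0]]
force: [4.3, 3.3, -2.9]
grip_width: 0.267
finger_force: 59.9
```

Emit:
{"op": "send_rows", "data": {"series": "0 0 -0.01 0;0 0 -0.02 0;0 0 -0.032 0;0 0 -0.044 0;0 0 -0.056 0;0 0 -0.067 0;0 0 -0.067 0;0 0 -0.067 0"}}

```text
time: 49.15
eef_pos: [0.5866, 0.187, 0.1446]
ee_rot: [[-0.544, 0.839, 0.0], [0.839, 0.544, 0.0], [0.0, 0.0, -1.0]]
force: [3.3, 2.7, -1.4]
grip_width: 0.263
finger_force: 59.9
```

```bash
python3 st.py
```

```text
[0.5866 0.187  0.1446] [-0.5439  0.8392  0.0001] [ 0.0004  0.0003 -1.    ] 49.15 [ 3.2901  2.725  -1.4448] [ 0.6948 -0.8164  0.0174] 0.26335955373066033
r,phi 0.06956843862288889 123.80632600737388
```

Emit:
{"op": "send_rows", "data": {"series": "0 0.0076 0 0.0087;0 0.0153 0 0.0174;-0.001 0.0229 0 0.026;-0.0017 0.0305 0 0.0347;-0.0026 0.0381 0 0.0434;-0.0037 0.0456 0 0.052;-0.0051 0.0531 0 0.0608;-0.0066 0.0606 0 0.0695"}}

```text
time: 49.95
eef_pos: [0.6004, 0.1938, 0.1445]
ee_rot: [[-0.347, 0.938, 0.0], [0.938, 0.347, 0.0], [-0.0, 0.0, -1.0]]
force: [2.1, 2.7, 0.5]
grip_width: 0.264
finger_force: 59.9
```

```bash
python3 st.py
```

```text
[0.6004 0.1938 0.1445] [-0.3469  0.9379 -0.    ] [ 0.0002  0.0001 -1.    ] 49.95 [2.1326 2.7067 0.451 ] [ 0.705  -0.5901  0.0374] 0.2643840074842719
r,phi 0.0692480271260757 111.10628450586123
```

Emit:
{"op": "send_rows", "data": {"series": "0 0.0076 0 0.0087;0 0.0153 0 0.0174;-0.001 0.0229 0 0.026;-0.0017 0.0305 0 0.0347;-0.0026 0.0381 0 0.0434;-0.0037 0.0456 0 0.052;-0.0051 0.0531 0 0.0608;-0.0066 0.0606 0 0.0695"}}

```text
time: 50.75
eef_pos: [0.6151, 0.1975, 0.1444]
ee_rot: [[-0.136, 0.991, 0.0], [0.991, 0.136, 0.0], [0.0, 0.0, -1.0]]
force: [3.0, 4.0, 0.6]
grip_width: 0.268
finger_force: 59.9
```

Emit:
{"op": "send_rows", "data": {"series": "0 0.0076 0 0.0087;0 0.0153 0 0.0174;-0.001 0.0229 0 0.026;-0.0017 0.0305 0 0.0347;-0.0026 0.0381 0 0.0434;-0.0037 0.0456 0 0.052;-0.0051 0.0531 0 0.0608;-0.0066 0.0606 0 0.0695"}}

```text
time: 51.55
eef_pos: [0.6303, 0.198, 0.1443]
ee_rot: [[0.082, 0.997, -0.0], [0.997, -0.082, 0.0], [0.0, -0.0, -1.0]]
force: [3.1, 4.0, -0.8]
grip_width: 0.263
finger_force: 59.9
```

Emit:
{"op": "send_rows", "data": {"series": "0 0.0076 0 0.0087;0 0.0153 0 0.0174;-0.001 0.0229 0 0.026;-0.0017 0.0305 0 0.0347;-0.0026 0.0381 0 0.0434;-0.0037 0.0456 0 0.052;-0.0051 0.0531 0 0.0608;-0.0066 0.0606 0 0.0695"}}

```text
time: 52.35
eef_pos: [0.6453, 0.195, 0.1444]
ee_rot: [[0.296, 0.955, 0.0], [0.955, -0.296, -0.0], [0.0, 0.0, -1.0]]
force: [3.5, 3.8, -1.2]
grip_width: 0.264
finger_force: 59.9
```

Emit:
{"op": "send_rows", "data": {"series": "0 0.0076 0 0.0087;0 0.0153 0 0.0174;-0.001 0.0229 0 0.026;-0.0017 0.0305 0 0.0347;-0.0026 0.0381 0 0.0434;-0.0037 0.0456 0 0.052;-0.0051 0.0531 0 0.0608;-0.0066 0.0606 0 0.0695"}}

```text
time: 53.15
eef_pos: [0.6593, 0.1888, 0.1443]
ee_rot: [[0.496, 0.868, -0.0], [0.868, -0.496, -0.0], [-0.0, 0.0, -1.0]]
force: [3.8, 2.8, -1.1]
grip_width: 0.267
finger_force: 59.9
```

```bash
python3 st.py
```

```text
[0.6593 0.1888 0.1443] [ 0.4962  0.8682 -0.0002] [-0.0001 -0.0002 -1.    ] 53.15 [ 3.8227  2.7833 -1.0711] [ 0.562  -0.8303 -0.0537] 0.26731083442210074
r,phi 0.06859845560516936 60.323695002452695
```

Emit:
{"op": "send_rows", "data": {"series": "0.001 0.0076 0 0.0087;0.002 0.0153 0 0.0174;0.002 0.0229 0 0.026;0.002 0.0305 0 0.0347;0.002 0.0381 0 0.0434;0.001 0.0456 0 0.052;0 0.0531 0 0.0608;-0.002 0.0595 0 0.0685"}}

```text
time: 53.95
eef_pos: [0.6714, 0.1813, 0.144]
ee_rot: [[0.67, 0.742, -0.002], [0.742, -0.67, 0.0], [-0.001, -0.001, -1.0]]
force: [-0.9, -0.1, -1.3]
grip_width: 0.268
finger_force: 59.9
```

Emit:
{"op": "send_rows", "data": {"series": "0 0 0 0;0 0 0 0;0 0 0 0;0 0 0 0;0 0 0 0;0 0 0 0;0 0 0 0;0 0 0 0"}}

```text
time: 54.75
eef_pos: [0.6718, 0.1812, 0.1444]
ee_rot: [[0.668, 0.744, -0.0], [0.744, -0.668, -0.0], [-0.0, -0.0, -1.0]]
force: [0.1, -0.1, -0.9]
grip_width: 0.265
finger_force: 59.9
```

```bash
python3 st.py
```

```text
[0.6718 0.1812 0.1444] [ 0.6683  0.7439 -0.    ] [-0. -0. -1.] 54.75 [ 0.1324 -0.0839 -0.8909] [0.0445 0.0311 0.0059] 0.2651297530457119
r,phi 0.06977789701628924 48.214892332879934
```

Emit:
{"op": "send_rows", "data": {"series": "0 0 -0.02 0;0 0 -0.05 0;0 0 -0.09 0;0 0 -0.13 0;0 0 -0.17 0;0 0 -0.2 0;0 0 -0.2 0;0 0 -0.2 0"}}

```text
time: 55.55
eef_pos: [0.6719, 0.1813, 0.1945]
ee_rot: [[0.668, 0.744, 0.0], [0.744, -0.668, 0.0], [0.0, 0.0, -1.0]]
force: [0.4, 0.1, -2.0]
grip_width: 0.267
finger_force: 59.9
```

Emit:
{"op": "send_rows", "data": {"series": "0 0 0 0.04;0 0 0 0.08;0 0 0 0.12;0 0 0 0.16;0 0 0 0.2;0 0 0 0.23;0 0 0 0.25;0 0 0 0.267"}}

```text
time: 56.35
eef_pos: [0.6715, 0.1812, 0.1932]
ee_rot: [[1.0, -0.003, -0.002], [-0.003, -1.0, -0.0], [-0.002, 0.0, -1.0]]
force: [-0.4, 0.4, -1.1]
grip_width: 0.264
finger_force: 59.9
```

Emit:
{"op": "send_rows", "data": {"series": "-0.02 0.07 0 0;-0.05 0.2 0 0;-0.1 0.35 0 0;-0.14 0.5 0 0;-0.18 0.65 0 0;-0.2 0.8 0 0;-0.2 0.93 0 0;-0.2 1 0 0"}}

```text
time: 57.15
eef_pos: [0.6212, -0.0713, 0.1936]
ee_rot: [[1.0, -0.002, -0.001], [-0.002, -1.0, -0.0], [-0.001, 0.0, -1.0]]
force: [0.4, 0.7, -1.1]
grip_width: 0.269
finger_force: 59.9
```

Emit:
{"op": "send_rows", "data": {"series": "-0.02 0.15 0 0;-0.05 0.3 0 0;-0.08 0.45 0 0;-0.11 0.6 0 0;-0.13 0.73 0 0;-0.14 0.81 0 0;-0.148 0.857 0 0;-0.148 0.857 0 0"}}

```text
time: 57.95
eef_pos: [0.5848, -0.2835, 0.1938]
ee_rot: [[1.0, -0.001, -0.001], [-0.001, -1.0, 0.001], [-0.001, -0.001, -1.0]]
force: [0.4, 0.1, -0.6]
grip_width: 0.265
finger_force: 59.9
```

Emit:
{"op": "send_rows", "data": {"series": "0 0 0 0;0 0 0 0;0 0 0 0;0 0 0 0;0 0 0 0;0 0 0 0;0 0 0 0;0 0 0 0"}}

```text
time: 58.75
eef_pos: [0.5848, -0.2831, 0.1944]
ee_rot: [[1.0, -0.0, 0.0], [-0.0, -1.0, -0.0], [0.0, 0.0, -1.0]]
force: [0.3, -0.5, -1.1]
grip_width: 0.268
finger_force: 59.9
```

```bash
python3 - <<'E'
exec(open("st.py").read())
print((s["ee_rot"].T@(np.array([.5847,-.283,.132])-s["eef_pos"])/.25),s["ee_rot"][:,1])
E
python3 tins.py 7
```

```text
[ 0.5848 -0.2831  0.1944] [ 1.     -0.0001  0.    ] [ 0. -0. -1.] 58.75 [ 0.3103 -0.4942 -1.0594] [ 0.069   0.1011 -0.0051] 0.26805210219752695
r,phi 0.41424498468489784 -95.61238830695812
[-0.0004 -0.0002  0.2496] [-0.0001 -1.      0.    ]
scene tin 49 0.0554 c [609.9 409.5] sz [18.3 63.8] a 89.5
scene tin 110 0.0541 c [682.3 130.8] sz [132.3  53.3] a 57.6
scene tin 419 0.0574 c [605.4 -95. ] sz [199.5  42.8] a 85.0
scene high 139 0.0766 c [610.2 408.4] sz [22.6 67.3] a 89.5
scene high 1863 0.0751 c [613.4  21. ] sz [390.  136.6] a 83.6
side tin 79 0.0553 c [569.3 141.1] sz [ 52.6 132.7] a 21.5
side tin 318 0.057 c [606.2 -95.3] sz [201.1  41.4] a 85.4
side high 100 0.0755 c [612.  409.2] sz [20.6 65.2] a 89.5
side high 1155 0.0747 c [614.5  19.2] sz [388.2 135.6] a 83.2
```

Emit:
{"op": "send_rows", "data": {"series": "0 0 0.05 0;0 0 0.13 0;0 0 0.2 0;0 0 0.25 0;0 0 0.28 0;0 0 0.28 0;0 0 0.28 0;0 0 0.28 0"}}

```text
time: 59.65
eef_pos: [0.5853, -0.2833, 0.1257]
ee_rot: [[1.0, -0.0, 0.002], [-0.0, -1.0, -0.001], [0.002, 0.001, -1.0]]
force: [-1.4, 0.3, -0.2]
grip_width: 0.263
finger_force: 59.9
```

Emit:
{"op": "send_rows", "data": {"series": "0 0 0.01 0;0 0 0.02 0;0 0 0.03 0;0 0 0.04 0;0 0 0.05 0;0 0 0.06 0;0 0 0.06 0;0 0 0.06 0"}}

```text
time: 60.45
eef_pos: [0.5848, -0.283, 0.1093]
ee_rot: [[1.0, -0.0, -0.0], [-0.0, -1.0, 0.0], [-0.0, -0.0, -1.0]]
force: [0.2, -1.4, 0.5]
grip_width: 0.267
finger_force: 59.9
```

```bash
python3 st.py
```

```text
[ 0.5848 -0.283   0.1093] [ 1.     -0.     -0.0002] [-0.0002  0.0001 -1.    ] 60.45 [ 0.1616 -1.3743  0.4823] [ 0.0516  0.0549 -0.0196] 0.2667980582504951
r,phi 0.41418272636871 -95.61546749272405
```

In the hole with no resistance. I'll push it home.

Emit:
{"op": "send_rows", "data": {"series": "0 0 0.01 0;0 0 0.025 0;0 0 0.04 0;0 0 0.055 0;0 0 0.07 0;0 0 0.085 0;0 0 0.092 0;0 0 0.092 0"}}

```text
time: 61.25
eef_pos: [0.5848, -0.283, 0.0864]
ee_rot: [[1.0, -0.0, -0.0], [-0.0, -1.0, 0.0], [-0.0, -0.0, -1.0]]
force: [0.6, -0.3, -0.8]
grip_width: 0.268
finger_force: 59.9
```

Emit:
{"op": "send_rows", "data": {"series": "0 0 0.002 0;0 0 0.003 0;0 0 0.005 0;0 0 0.006 0;0 0 0.006 0;0 0 0.006 0;0 0 0.006 0;0 0 0.006 0"}}

```text
time: 62.05
eef_pos: [0.585, -0.2831, 0.086]
ee_rot: [[1.0, 0.0, 0.001], [0.0, -1.0, -0.001], [0.001, 0.001, -1.0]]
force: [-1.1, 0.6, 4.5]
grip_width: 0.267
finger_force: 59.9
```

```bash
python3 st.py
```

```text
[ 0.585  -0.2831  0.086 ] [1.     0.0001 0.0011] [ 0.0011 -0.0005 -1.    ] 62.05 [-1.0666  0.6431  4.5439] [ 0.285   0.44   -0.0563] 0.2670985310622739
r,phi 0.41423676203035104 -95.57615685250266
```

Home (on the bottom). Release, rise, and take a last look.

Emit:
{"op": "send_rows", "data": {"series": "0 0 0 0;0 0 0 0;0 0 0 0;0 0 0 0;0 0 0 0;0 0 0 0;0 0 0 0;0 0 0 0", "hand": 60}}

```text
time: 62.85
eef_pos: [0.5848, -0.283, 0.0849]
ee_rot: [[1.0, 0.0, -0.0], [0.0, -1.0, -0.0], [-0.0, 0.0, -1.0]]
force: [1.1, 0.9, 0.4]
grip_width: 0.685
finger_force: 0.0
```

Emit:
{"op": "send_rows", "data": {"series": "0 0 -0.05 0;0 0 -0.15 0;0 0 -0.3 0;0 0 -0.45 0;0 0 -0.6 0;0 0 -0.65 0;0 0 -0.65 0;0 0 -0.65 0"}}

```text
time: 63.65
eef_pos: [0.5846, -0.2829, 0.2456]
ee_rot: [[1.0, -0.0, -0.002], [-0.0, -1.0, 0.001], [-0.002, -0.001, -1.0]]
force: [-0.9, 0.8, -0.8]
grip_width: 0.688
finger_force: 0.0
```

Emit:
{"op": "send_rows", "data": {"series": "-0.1 0 -0.05 0;-0.2 0 -0.1 0;-0.35 0 -0.1 0;-0.4 0 -0.1 0;-0.4 0 -0.1 0;-0.4 0 -0.1 0;-0.4 0 -0.1 0;-0.4 0 -0.1 0"}}

```text
time: 64.45
eef_pos: [0.4856, -0.2828, 0.2714]
ee_rot: [[1.0, 0.001, -0.001], [0.001, -1.0, 0.001], [-0.001, -0.001, -1.0]]
force: [0.7, 0.7, -0.2]
grip_width: 0.681
finger_force: 0.0
```

```bash
python3 tins.py 8
python3 - <<'E'
from h import *
p,d,K,C=load("scene8"); cv2.imwrite("pics/c8.png",cv2.resize(p[120:330,150:430,::-1],None,fx=2.5,fy=2.5,interpolation=cv2.INTER_CUBIC)); print(env.get_state()["time"],env.get_state()["force"])
E
```

```text
scene tin 51 0.0548 c [610.3 407.6] sz [57.8 20.4] a 3.7
scene tin 105 0.0546 c [683.1 132.2] sz [129.7  54.3] a 57.7
scene tin 435 0.0572 c [605.9 -94.6] sz [201.9  41.8] a 84.8
scene high 136 0.0768 c [611.2 409.2] sz [60.6 17.5] a 3.1
scene high 1873 0.0751 c [614.1  20. ] sz [388.4 136.5] a 83.9
scene high 236 0.1018 c [ 578.9 -282.9] sz [23.5 26.8] a 51.9
side tin 81 0.0547 c [569.3 141.5] sz [ 56.7 131.4] a 23.1
side tin 314 0.0571 c [605.3 -95.7] sz [198.5  41.9] a 85.4
side high 99 0.0748 c [612.3 409.2] sz [18.6 62. ] a 87.3
side high 854 0.0747 c [590.8  23.2] sz [385.7 107.4] a 80.3
side high 196 0.1016 c [ 579.  -282.1] sz [25.6 24.3] a 85.4
64.55 [-0.77777109  0.55371336 -0.65295241]
```

View pics/c8.png

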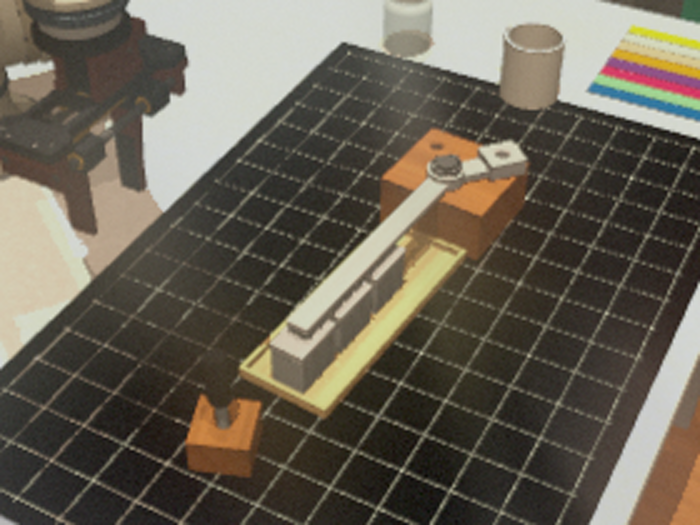

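The tins stand in the tray under the bar at rest. The pin at crop (220,385) may lean a little, so I'll compare it with its starting look.

Run:
```python
from h import *
np.set_printoptions(precision=4,suppress=True)
for n in("scene0","scene8","side0","side8"):
    p,d,K,C=load(n); W=cloud(d,K,C); near=(abs(W[...,0]-.582)<.03)&(abs(W[...,1]+.285)<.03)
    for lo,hi in((.07,.085),(.085,.10),(.10,.115),(.117,.13)):
        m=near&(W[...,2]>lo)&(W[...,2]<hi); v,u=np.nonzero(m); print(n,lo,m.sum(),"px",u.mean().round(2),v.mean().round(2),W[m].mean(0), W[m][:,2].max().round(4) if m.sum() else 0)
    m=near&(W[...,2]>.036)&(W[...,2]<.044); v,u=np.nonzero(m);print(n,"stand px",u.mean().round(2),v.mean().round(2),W[m].mean(0))
```

```text
scene0 0.07 49 px 238.18 280.04 [ 0.588  -0.2914  0.0772] 0.0849
scene0 0.085 46 px 237.87 275.83 [ 0.5891 -0.2926  0.093 ] 0.0998
scene0 0.1 53 px 237.19 270.85 [ 0.5881 -0.2921  0.1084] 0.1149
scene0 0.117 68 px 236.68 264.93 [ 0.584  -0.2865  0.1204] 0.1241
scene0 stand px 238.96 290.14 [ 0.5856 -0.2889  0.0388]
scene8 0.07 51 px 237.98 278.98 [ 0.5856 -0.2886  0.0768] 0.0847
scene8 0.085 52 px 236.33 274.17 [ 0.583  -0.2896  0.0926] 0.0998
scene8 0.1 56 px 236.23 269.0 [ 0.5827 -0.2878  0.1077] 0.1149
scene8 0.117 68 px 235.37 262.82 [ 0.5779 -0.2824  0.1205] 0.1237
scene8 stand px 238.9 289.75 [ 0.5849 -0.288   0.0388]
side0 0.07 44 px 340.64 260.84 [ 0.5807 -0.2922  0.0776] 0.0846
side0 0.085 46 px 341.26 256.0 [ 0.581  -0.2918  0.0925] 0.0996
side0 0.1 47 px 341.94 251.3 [ 0.5808 -0.2926  0.1078] 0.1149
side0 0.117 51 px 342.71 245.71 [ 0.5846 -0.2871  0.1201] 0.1227
side0 stand px 338.51 271.9 [ 0.5809 -0.2883  0.0385]
side8 0.07 42 px 338.98 260.6 [ 0.577  -0.2903  0.0779] 0.0849
side8 0.085 41 px 338.95 256.0 [ 0.5759 -0.2895  0.0922] 0.0994
side8 0.1 47 px 338.83 251.06 [ 0.5742 -0.2889  0.1076] 0.1149
side8 0.117 50 px 339.3 245.36 [ 0.5776 -0.2826  0.1198] 0.1233
side8 stand px 338.7 271.86 [ 0.5814 -0.2883  0.0384]
```

The pin is fully home (top at 0.123 m, as at the start). The slight lean is only the loose fit of the stand's hole.

```bash
python3 -c "
from workcell import env
print(env.hand_in())"
```

```text
the job is handed in; nothing more can be done
None
```

The job is handed in (no verdict came back): all three tins on the table stand upright in the tray, the keeper arm was eased back to rest over them, and the pin is fully home in its stand, leaning about 5° in the loose hole.

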